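# Set up the cassette tests and wind the timer at the inspection table

## Robot

A 6-joint arm with a two-finger parallel gripper is mounted at the origin on the work surface. World frame = base frame: x ahead of the robot, y to its left, z up, the work surface at z = 0. Lengths are in m, angles in degrees, forces in N, time in s.
With the tool pointing down it reaches from about 0.3 to 0.825 m from the base axis. Payload 5.4 kg.
Tool frame: the origin (TCP) lies between the finger pads; the fingertips stand env.tcp_to_tips ahead of it and the grasp point (between the pads) lies 3 mm ahead of it (env.tcp_to_tips is the distance from the TCP to the fingertips, in m); z points along the fingers, y is the line along which they close (so a half turn about z gives the same grasp; the last joint's range is limited). The gripper opens to 92 mm and grips with 3 to 60 N. Pads are 20 mm wide; open, the fingers measure 128 mm over their backs; the gripper's body (75 mm by 189 mm) begins 69 mm behind the grasp point.
Start: joints at [-86.408, 9.076, 91.501, -0, 79.423, -12.038], TCP at [0.155, -0.554, 0.209] pointing down, gripper open.
Joint ranges: [-166.64, 166.64], [-54.1, 131.32], [10.49, 154.53], [-73.88, 253.88], [9.74, 151.15], [-171.62, 171.62]. Speed limits (degrees/s): [147.25, 147.25, 180, 180, 180, 180].

## Interface

Orientations are given as a 3x3 rotation matrix whose columns are the frame's x, y, z axes.
In Python, from station import env gives the robot as it stands.
- The arm moves only by the shell command python3 -m creep 'ROWS'. ROWS is JSON, a list of rows, each a list of 3 entries, a list of its own where there are three numbers: the turn, a rotation vector about the tool's x, y, z in units of 5 degrees (1.0 is 5 degrees), then the shift along the tool's x, y, z in units of 25 mm (1.0 is 25 mm), then the opening, from -1 (shut) to 1 (fully open). In form: [[[rx, ry, rz], [tx, ty, tz], fingers], ...]. A call has 1 to 20 rows; each row shifts and turns the commanded pose from where the row before left it, along the tool's axes as they then stand; what a row does not reach is not made up. A row lasts 1/10 s, in which the tool goes at most 50 mm and 8.59 degrees, less where a joint would pass 70% of its speed; a pose out of reach is approached as far as the arm can. A call is refused whole if a number of a shift passes 1 or a number of a turn 1, either way. A call with a gripper value outside its range is refused whole. The fingers move at their own pace and stop on an object; the grip force is fixed at half the most. Time passes only in rows, so rows that do not move let the fingers close. It gives the time, the measured TCP pose, the force, the opening and the grip force at its end, in the units of the state.
- env.sense(): the state, without advancing time (a new reading comes with each control period).
- env.snapshot(name): name is "scene" or "side" or "wrist"; returns a dict with "image" (480x640x3 uint8, blue, green, red), "depth" (480x640 float32, m along the optical axis (not along the pixel's ray), 0 where there is no reading), "K" (3x3 intrinsics, pixels), "position" and "attitude" of the camera in the world. Camera axes: x right, y up, looking along -z (the intrinsics and any distortion apply to the point x, -y, -z); pixel columns grow to the right and rows downward; lengths in m; the calibration is good to about 2 mm. The wrist camera is an equidistant fisheye: a pixel r from the principal point sees the ray r / f radians off the axis. A picture is of the moment at which its call begins.
- env.sign_off(): hands the job in; it is judged then, once.
The state is a dict: "clock": time; "joint_positions": joint angles; "dq": joint speeds; "tau": joint torques, N m; "position": TCP position; "orientation": TCP orientation; "wrist_force": force on the tool from outside, world axes, zero at the start; "wrist_torque": the same for the moment, N m; "gripper_width": finger opening in m; "finger_force": force on a finger pad.
Only numpy, scipy, OpenCV 4.12 (cv2) and the standard library are available. Lean on these libraries where they do the work, as an engineer would, in place of code of your own. Each camera call takes 0.05 s, during which the arm holds its last target. There are 200 camera calls.

## Task

Get this substance test under way: lay every white test cassette flat on the sloping board of the reading rack, side by side with their long sides running up the slope, and close the sample tray with its loose cover plate, pressed down level and fully home so that its top is flush with the tray's rim. Only when all that is done, wind the timer by its wing key, clockwise in several part turns, all the way to its stop. Leave the other things on the table where they are.

Things in the scene. Friction and masses are not known exactly. Their poses are not given: they have to be found in the camera images.
- c0_c (a point): A white plastic test cassette, a flat slab 70 (its x) x 28 (its y) x 14 (its z) mm, 35 g, with a result window on top; this point is its centre, half-way up. Two to four cassettes are there; absent ones read None.
- c1_c (a point): A white plastic test cassette, a flat slab 70 (its x) x 28 (its y) x 14 (its z) mm, 35 g, with a result window on top; this point is its centre, half-way up. Two to four cassettes are there; absent ones read None.
- c2_c (a point): A white plastic test cassette, a flat slab 70 (its x) x 28 (its y) x 14 (its z) mm, 35 g, with a result window on top; this point is its centre, half-way up. Two to four cassettes are there; absent ones read None.
- c3_c (a point): A white plastic test cassette, a flat slab 70 (its x) x 28 (its y) x 14 (its z) mm, 35 g, with a result window on top; this point is its centre, half-way up. Two to four cassettes are there; absent ones read None.
- board: The sloping board of the reading rack, grey, 150 mm up the slope (its x, pointing uphill, away from the robot) x 260 mm across (its y), tilted about 15 degrees (0.262 rad). Origin: centre of its upper surface, 45 mm above the table; z is square to the surface. A 10 mm high stop ledge runs along the lower edge; there are no side walls. The rack is fixed to the table; its place and yaw vary from start to start.
- tray_seat (a point): Centre of the place of the cover plate's underside in the grey sample tray when the cover is fully home: 22 mm above the table. x is the tray's long side. The tray is fixed, outside 146 (x) x 116 (y) x 30 mm high, with a recess 116 x 86 mm. In it a black rubber seal frame slides stiffly; a cover laid in the recess rests on it 5 mm too high (27 mm above the table) until pushed down; then its flat top is flush with the rim (30 mm). Tray and timer may change places.
- seal (a joint): How far the rubber seal in the tray has been pushed down, m: 0 at first, 0.005 at its stop (cover flush). It takes about 8 N; the weight of the cover alone does not move it, and it stays where it is left.
- cover_c (a point): The loose cover plate, aluminium, 110 (x) x 80 (y) x 8 mm, 110 to 180 g, lying flat on the table at first; this point is the centre of the slab, 4 mm above its underside. On top stands a black grip bar 44 (x) x 12 (y) x 20 mm, its top 28 mm above the underside; take it by the bar, and press on the middle of the bar.
- key_grip (a point): Centre of the steel wing key on top of the spring-wound timer, on its upright turning axis, 87 mm above the table. The wing is an upright blade 60 mm long over its rounded ends (x, turns with the key) x 9 mm thick (y) x 26 mm high; one end (+x) is black. The timer is a black round housing 100 mm across and 58 mm high with a white dial, fixed to the table.
- key (a joint): Turn of the key, rad, growing clockwise seen from above: 0 run down, 8.0 fully wound, at its firm stop (about 1.3 turns; there the black end of the wing points at the small brass block on the dial's edge, which it has passed once before, at 1.7). It starts between 0 and 1. It needs 0.1 to 0.14 N m, growing as the spring winds, and stays where it is let go, so it is wound by several part turns with a fresh grip for each.
- jar_black: Bystander, to be left alone: black plastic jar, 56 mm across, 55 mm tall, beyond the timer and tray; origin at the centre of its underside.
- tub_white: Bystander, to be left alone: white screw-top tub, 60 mm across, 60 mm tall, right of the robot; origin at the centre of its underside.
- jar_green: Bystander, to be left alone: green glass jar with steel cap, 52 mm across, 70 mm tall, at the left; origin at the centre of its underside.
- tin: Bystander, to be left alone: flat round steel tin, 64 mm across, 22 mm tall, beyond the timer and tray; origin at the centre of its underside.
- marker: Bystander, to be left alone: orange marker, 100 x 14 x 14 mm, lying between the cover and the cassettes; origin at the centre of its underside.
- pack: Bystander, to be left alone: small cardboard packet, 85 x 55 x 24 mm, at the right; origin at the centre of its underside.

How it is judged (in metres and radians):
On the way, in this order (a step that is already met when the one before it is completed fails the run):
1. all the cassettes lie flat on the sloping board and the cover plate is pressed home in the tray (x of c0_c in the frame of board between -0.075 and 0.075 m and y of c0_c in the frame of board between -0.13 and 0.13 m and z of c0_c in the frame of board between 0.004 and 0.0105 m and angle between the z axis of each of c0_c, c1_c, c2_c, c3_c and the z axis of board, either way round below 0.1 rad and angle between the x axis of each of c0_c, c1_c, c2_c, c3_c and the x axis of board, either way round below 0.4 rad and x of c1_c in the frame of board between -0.075 and 0.075 m and y of c1_c in the frame of board between -0.13 and 0.13 m and z of c1_c in the frame of board between 0.004 and 0.0105 m and x of c2_c in the frame of board between -0.075 and 0.075 m and y of c2_c in the frame of board between -0.13 and 0.13 m and z of c2_c in the frame of board between 0.004 and 0.0105 m and x of c3_c in the frame of board between -0.075 and 0.075 m and y of c3_c in the frame of board between -0.13 and 0.13 m and z of c3_c in the frame of board between 0.004 and 0.0105 m and value of joint seal above 0.0038 m and horizontal distance between cover_c and tray_seat below 0.007 m and z of cover_c in the frame of tray_seat between 0.0015 and 0.006 m and angle between cover_c's own z axis and vertical below 0.05 rad), for 0.3 s.
2. the timer's key is then wound to its stop (value of joint key above 7.6 rad), for 0.3 s.
At the end, for the whole second after the job is handed in: Cassettes flat on the board (0.1 rad; centre over the board), long side within 0.4 rad of the slope; cover level (0.05 rad), within 7 mm of the tray centre, seal down over 3.8 of 5 mm; key above 7.6 of 8.0 rad; bystanders moved under 4 cm (all of step 1 and value of joint key above 7.6 rad); the robot touches nothing.
It fails at once if a bystander is moved more than 4 cm (distance of any of jar_black, tub_white, jar_green, tin, marker, pack from where it was at the start of the episode above 0.04 m).
Of c0, c1, c2, c3 only 2 to 4 are there at a start; the rules pass over those that are not, and their reading is None.
At some moment in a run one of c0, c1, c2, c3 may be knocked a few centimetres aside while the robot is not near it.
Once in a run the grip may slacken for a moment while it holds something.
It also fails if it takes over 210 s, if anything falls off the work surface, if the arm or the gripper's body presses on something with over 40 N, if the wrist force passes 120 N, or if a joint passes its speed limit or range.

## Working session

There is one attempt and no reset: what is moved stays moved. The work goes in short steps, Python scripts to look and compute and a shell command to move; the robot and the scene stay as the last step left them, time stands still between calls to the robot, and variables do not carry over. Pictures are saved under pics/ and viewed, at most 14 in all, crops included, and the job is handed in when it is done.

```bash
ls; mkdir -p pics; cat > h.py <<'E'
import numpy as np, cv2
from station import env
def snap(n, f=None):
    s=env.snapshot(n)
    if f: cv2.imwrite('pics/'+f,s['image'])
    return s
def cloud(s):
    K=s['K'];d=s['depth'];v,u=np.indices(d.shape)
    p=np.dstack([(u-K[0,2])/K[0,0]*d,-(v-K[1,2])/K[1,1]*d,-d])
    return p@np.array(s['attitude']).T+np.array(s['position'])
E
python3 - <<'E'
from h import *
s=snap('scene','a.png');t=snap('side','b.png')
np.savez('ab.npz',si=s['image'],sd=cloud(s),ti=t['image'],td=cloud(t))
for k in (s,t): print(np.round(k['position'],3),np.round(k['attitude'],3).tolist(),np.array(k['K']).tolist(),[q for q in k])
st=env.sense();print(st, env.tcp_to_tips)
E
```

```text
pics
[ 1.481 -0.417  0.783] [[0.409, -0.532, 0.741], [0.912, 0.218, -0.347], [0.023, 0.818, 0.575]] [[458.25704405930117, 0.0, 323.17355162066633], [0.0, 458.25704405930117, 238.17774971159912], [0.0, 0.0, 1.0]] ['image', 'depth', 'K', 'position', 'attitude']
[-0.003  0.715  0.952] [[-0.803, 0.408, -0.435], [-0.596, -0.562, 0.574], [-0.01, 0.72, 0.694]] [[538.7639503491121, 0.0, 319.72746250536335], [0.0, 538.7639503491121, 237.45512823412545], [0.0, 0.0, 1.0]] ['image', 'depth', 'K', 'position', 'attitude']
{'clock': 0.1, 'joint_positions': array([-8.64060989e+01,  9.10876493e+00,  9.15637729e+01, -2.86509700e-03,
        7.94227790e+01, -1.20391770e+01]), 'dq': array([-0.00705752, -0.08767706, -0.25302443,  0.16719445, -0.01407787,
        0.15581075]), 'tau': array([ 1.10223916e-04, -3.86504531e+01, -3.22958815e+01,  7.03435298e-02,
        3.40021646e-02, -5.27246982e-05]), 'position': array([ 0.15486306, -0.55316296,  0.20803043]), 'orientation': array([[ 9.63004691e-01,  2.69484584e-01, -1.53340146e-04],
       [ 2.69484462e-01, -9.63003312e-01,  1.65723970e-03],
       [ 2.98933482e-04, -1.63725239e-03, -9.99998615e-01]]), 'wrist_force': array([-0.65796737,  0.83346685, -0.50285189]), 'wrist_torque': array([-0.02196727,  0.01567669,  0.06074624]), 'finger_force': 0.0, 'gripper_width': 0.09187173171797894} 0.022
```

View pics/a.png

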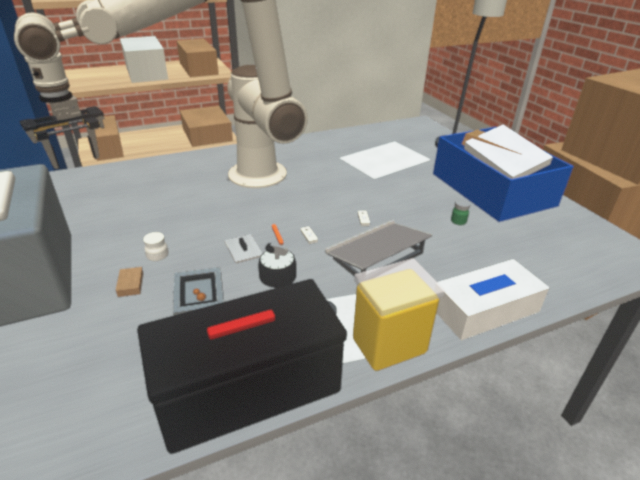

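View pics/b.png

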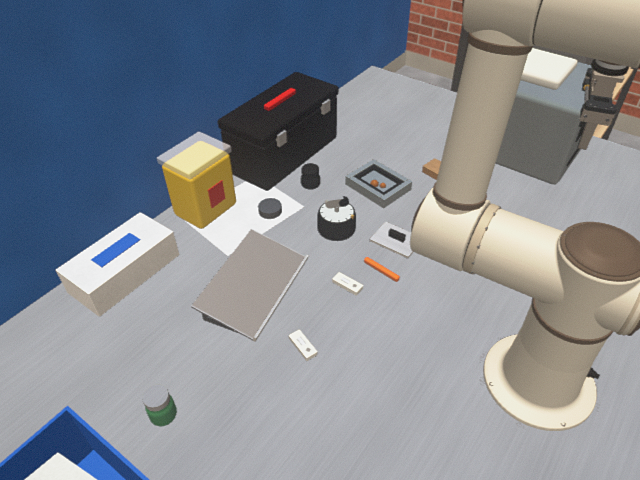

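The scene view shows two cassettes at (309,234) and (364,217), the board at (380,245), the timer at (278,262), the tray at (198,290), the cover at (243,247) and the marker at (278,234). The side view shows the same two cassettes at (348,283) and (303,345).

```bash
cat > m.py <<'E'
from h import *
def rect(P,name):
    P=P.astype(np.float32); (c,wh,a)=cv2.minAreaRect(P[:,:2])
    b=cv2.boxPoints((c,wh,a)); e=b[1]-b[0]; f=b[2]-b[1]; L=e if np.linalg.norm(e)>np.linalg.norm(f) else f
    print(name,len(P),'c',np.round(c,4),'z med/max',np.round([np.median(P[:,2]),P[:,2].max()],4),'size',np.round(sorted(wh),4),'long ang',round(np.degrees(np.arctan2(L[1],L[0]))%180,1))
def blobs(img,X,m,lab,box=(0.2,0.9,-0.6,0.6),mn=25):
    m=(m&(X[...,0]>box[0])&(X[...,0]<box[1])&(X[...,1]>box[2])&(X[...,1]<box[3])).astype(np.uint8)
    n,l,s,c=cv2.connectedComponentsWithStats(m)
    for i in range(1,n):
        if s[i,4]>=mn: rect(X[l==i],f'{lab} px{c[i].round().astype(int)}')
if __name__=='__main__':
    d=np.load('ab.npz')
    for k in 'st':
        I,X=d[k+'i'],d[k+'d']; hsv=cv2.cvtColor(I,cv2.COLOR_BGR2HSV); z=X[...,2]
        print('---',k)
        blobs(I,X,(z>0.004)&(z<0.20),k+' any',mn=40)
        blobs(I,X,(hsv[...,2]>205)&(hsv[...,1]<40)&(z>0.006)&(z<0.07),k+' white')
E
python3 m.py
```

```text
--- sTraceback (most recent call last):
  File "m.py", line 16, in <module>
    blobs(I,X,(z>0.004)&(z<0.20),k+' any',mn=40)
    ~~~~~^^^^^^^^^^^^^^^^^^^^^^^^^^^^^^^^^^^^^^^
  File "m.py", line 10, in blobs
    if s[i,4]>=mn: rect(X[l==i],f'{lab} px{c[i].round().astype(int)}')
                   ~~~~^^^^^^^^^^^^^^^^^^^^^^^^^^^^^^^^^^^^^^^^^^^^^^^
  File "m.py", line 3, in rect
    P=P.astype(np.float32); (c,wh,a)=cv2.minAreaRect(P[:,:2])
                                     ~~~~~~~~~~~~~~~^^^^^^^^^
cv2.error: OpenCV(4.12.0) /io/opencv/modules/imgproc/src/convhull.cpp:143: error: (-215:Assertion failed) total >= 0 && (depth == CV_32F || depth == CV_32S) in function 'convexHull'
```

```bash
sed -i 's/minAreaRect(P\[:,:2\])/minAreaRect(np.ascontiguousarray(P[:,:2]))/' m.py; python3 m.py
```

```text
--- s
s any px[461 212] 384 c [0.5531 0.4906] z med/max [0.0421 0.0721] size [0.0509 0.0527] long ang 104.4
s any px[363 218] 130 c [0.4285 0.2147] z med/max [0.0116 0.0153] size [0.0291 0.0768] long ang 160.9
s any px[378 260] 4418 c [0.71  0.139] z med/max [0.0514 0.1927] size [0.2998 0.4592] long ang 166.2
s any px[230 298] 8922 c [ 0.631  -0.2588] z med/max [0.1774 0.1968] size [0.4276 0.5388] long ang 0.2
s any px[309 235] 162 c [0.4498 0.019 ] z med/max [0.0117 0.0163] size [0.0285 0.0728] long ang 179.7
s any px[155 246] 543 c [ 0.3752 -0.4044] z med/max [0.0398 0.0629] size [0.0586 0.0589] long ang 171.1
s any px[477 282] 1699 c [0.8702 0.2997] z med/max [0.0786 0.0849] size [0.0595 0.2428] long ang 90.0
s any px[129 281] 645 c [ 0.4768 -0.4844] z med/max [0.0215 0.0262] size [0.0553 0.0895] long ang 168.5
s white px[364 216] 106 c [0.4262 0.2163] z med/max [0.0119 0.0153] size [0.0285 0.071 ] long ang 159.5
s white px[309 234] 125 c [0.4484 0.0197] z med/max [0.0121 0.0163] size [0.0279 0.0703] long ang 178.6
s white px[153 238] 168 c [ 0.3718 -0.4046] z med/max [0.0582 0.06
[... 1830 characters left out ...]
 [0.5439 0.4943] z med/max [0.0601 0.0726] size [0.049  0.0503] long ang 31.7
t white px[336 213] 364 c [ 0.5773 -0.1189] z med/max [0.0576 0.0624] size [0.0651 0.0806] long ang 33.1
t white px[391 238] 322 c [ 0.4353 -0.1754] z med/max [0.0075 0.0123] size [0.0805 0.102 ] long ang 2.8
t white px[296 272] 52 c [0.549  0.0774] z med/max [0.0326 0.0362] size [0.0049 0.1165] long ang 102.4
t white px[347 282] 266 c [0.4469 0.019 ] z med/max [0.0125 0.0179] size [0.0288 0.071 ] long ang 178.8
t white px[269 315] 91 c [0.5193 0.2065] z med/max [0.033  0.0369] size [0.0052 0.1326] long ang 103.2
t white px[302 343] 351 c [0.4251 0.2154] z med/max [0.0124 0.0191] size [0.0292 0.0716] long ang 159.8
```

Two cassettes are present and both cameras agree on them. Next I fit the board plane and outline and write a helper that works out the move rows.

```bash
cat > p.py <<'E'
# usage: p.py x y z yaw [board tilt deg]  -> turn (tool axes, 5deg units), then shift in the turned frame (25mm units)
import sys
from h import *
from scipy.spatial.transform import Rotation as Ro
def down(yaw,tilt=0): return (Ro.from_euler('z',yaw,degrees=True)*Ro.from_euler('y',-tilt,degrees=True)).as_matrix()@np.diag([1,-1,-1])
def go(p,R,s=None):
    s=s or env.sense(); R0=np.array(s['orientation'])
    rv=np.degrees(Ro.from_matrix(R0.T@R).as_rotvec())/5
    t=R.T@(np.array(p)-s['position'])/.025
    print('t',round(s['clock'],1),'turn',rv.round(2),'shift',t.round(2),'j6',s['joint_positions'][5].round(0),'w',round(s['gripper_width'],4),'F',np.round(s['wrist_force'],1),'pad',round(float(s['finger_force']),1))
if __name__=='__main__':
    a=[float(v) for v in sys.argv[1:]]; go(a[:3],down(a[3],a[4] if len(a)>4 else 0))
E
python3 - <<'E'
from h import *
d=np.load('ab.npz')
for k in 'ts':
    X=d[k+'d']; m=np.linalg.norm(X[...,:2]-[.606,.163],axis=2)<.05; m&=(X[...,2]>.02)&(X[...,2]<.08)
    P=X[m]
    for _ in range(3):
        c=P.mean(0); n=np.linalg.svd(P-c,full_matrices=False)[2][2]; n*=np.sign(n[2]); P=P[np.abs((P-c)@n)<.004]
    print(k,'tilt',np.degrees(np.arccos(n[2])),'yaw',np.degrees(np.arctan2(-n[1],-n[0])), 'z at .606,.163', c[2]-(n[:2]@(np.array([.606,.163])-c[:2]))/n[2])
    bx=np.cross([0,0,1],n);by=bx/np.linalg.norm(bx);by=-by if by[1]<0 else by;bx=np.cross(by,n)
    q=np.linalg.norm(X[...,:2]-[.606,.163],axis=2)<.19
    Q=X[q&(np.abs((X-c)@n)<.004)]; u=(Q-c)@bx; v=(Q-c)@by
    # main blob extents
    lo=[np.percentile(u[np.abs(v)<.08],p) for p in(.5,99.5)]; w=[np.percentile(v[np.abs(u)<.05],p) for p in(.5,99.5)]
    C=c+bx*np.mean(lo)+by*np.mean(w); print('ext',np.round(lo,4),np.round(w,4),'centre',C.round(4),'bx',bx.round(3), 'by yaw',np.degrees(np.arctan2(-by[0],by[1])))
E
python3 p.py .4475 .0195 .15 -1
```

```text
t tilt 15.345099583023028 yaw 13.109648820044772 z at .606,.163 0.04260358494144866
ext [-0.1841  0.0777] [-0.1288  0.1302] centre [0.5553 0.1528 0.0284] bx [0.939 0.219 0.265] by yaw 13.109648820044772
s tilt 15.240183709054275 yaw 12.825890286706736 z at .606,.163 0.042004156109501256
ext [-0.1854  0.0803] [-0.1293  0.1308] centre [0.5578 0.152  0.0285] bx [0.941 0.214 0.263] by yaw 12.825890286706734
t 0.1 turn [-0.02 -0.    3.33] shift [ 11.3  -23.11   2.32] j6 -12.0 w 0.0919 F [-0.7  0.8 -0.5] pad 0.0
```

```bash
python3 -m creep '[[[0,0,0.83],[0,0,0],1],[[0,0,0.83],[0,0,0],1],[[0,0,0.83],[0,0,0],1],[[0,0,0.83],[0,0,0],1],[[0,0,0],[0.47,-0.96,0],0.3],[[0,0,0],[0.47,-0.96,0],0.3],[[0,0,0],[0.47,-0.96,0],0.3],[[0,0,0],[0.47,-0.96,0],0.3],[[0,0,0],[0.47,-0.96,0],0.3],[[0,0,0],[0.47,-0.96,0],0.3],[[0,0,0],[0.47,-0.96,0],0.3],[[0,0,0],[0.47,-0.96,0],0.3],[[0,0,0],[0.47,-0.96,0],0.3],[[0,0,0],[0.47,-0.96,0],0.3],[[0,0,0],[0.47,-0.96,0],0.3],[[0,0,0],[0.47,-0.96,0],0.3],[[0,0,0],[0.47,-0.96,0],0.3],[[0,0,0],[0.47,-0.96,0],0.3],[[0,0,0],[0.47,-0.96,0],0.3],[[0,0,0],[0.47,-0.96,0],0.3]]'; python3 p.py .4475 .0195 .15 -1; python3 - <<'E'
from h import *
s=snap('wrist','w1.png'); print({k:(np.round(v,4).tolist() if k not in('image','depth') else 0) for k,v in s.items()}, env.sense()['position'])
E
```

```text
clock: 2.1
position: [0.3495, -0.1717, 0.2086]
orientation: [[1.0, -0.017, -0.0], [-0.017, -1.0, 0.0], [-0.0, -0.0, -1.0]]
wrist_force: [1.2, 0.2, 0.2]
gripper_width: 0.0598
finger_force: 0.0
t 2.1 turn [-0.  0.  0.] shift [ 3.79 -7.72  2.34] j6 47.0 w 0.0598 F [1.2 0.2 0.2] pad 0.0
{'image': 0, 'depth': 0, 'K': [[371.6483, 0.0, 321.7393], [0.0, 371.6483, 243.0563], [0.0, 0.0, 1.0]], 'position': [0.4276, -0.1721, 0.3834], 'attitude': [[-0.0166, 0.9615, 0.2741], [-0.9999, -0.0158, -0.0051], [-0.0006, -0.2742, 0.9617]]} [ 0.35065026 -0.16893579  0.20848343]
```

View pics/w1.png

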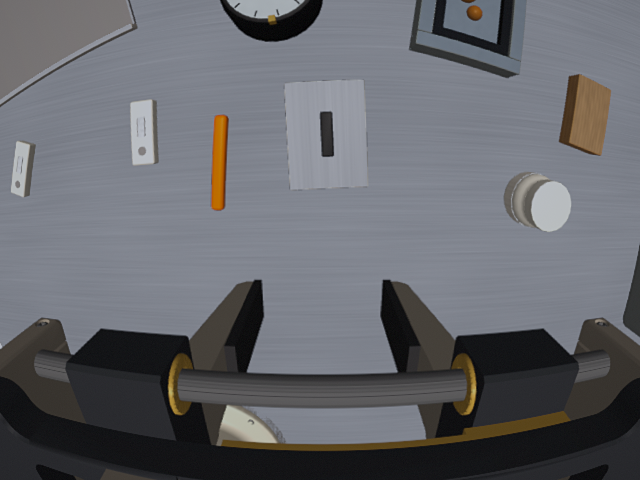

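The wrist view shows cassette B at (144,132), A at (22,169), the cover with its bar at (327,134), the marker at (219,162), the tray top right at (470,30) and the timer at the top (272,10). I'll refine all of these with fisheye rays.

```bash
cat >> h.py <<'E'
def rays(s,uv):
    K=s['K'];uv=np.atleast_2d(uv).astype(float); x=(uv-[K[0,2],K[1,2]])/K[0,0]; th=np.linalg.norm(x,axis=1); k=np.sin(th)/np.maximum(th,1e-9)
    return np.c_[x[:,0]*k,-x[:,1]*k,-np.cos(th)]@np.array(s['attitude']).T
def onz(s,uv,z):
    r=rays(s,uv);p=np.array(s['position']);return p+r*((z-p[2])/r[:,2])[:,None]
def wcloud(s):
    d=s['depth'];v,u=np.indices(d.shape);r=rays(s,np.c_[u.ravel(),v.ravel()]);ax=-np.array(s['attitude'])[:,2]
    return (np.array(s['position'])+r*(d.ravel()/(r@ax))[:,None]).reshape(d.shape+(3,))
def box(s,mask,z,mn=80):
    c,_=cv2.findContours(mask.astype(np.uint8),cv2.RETR_EXTERNAL,cv2.CHAIN_APPROX_NONE)
    for k in c:
        if cv2.contourArea(k)<mn: continue
        P=onz(s,k[:,0],z)[:,:2].astype(np.float32); (ce,wh,a)=cv2.minAreaRect(P); b=cv2.boxPoints((ce,wh,a)); e=max(b[1]-b[0],b[2]-b[1],key=np.linalg.norm)
        print('px',k[:,0].mean(0).round(),'c',np.round(ce,4),'size',np.round(sorted(wh),4),'ang',round(np.degrees(np.arctan2(e[1],e[0]))%180,1))
E
python3 - <<'E'
from h import *
s=snap('wrist');X=wcloud(s);I=s['image'];h=cv2.cvtColor(I,cv2.COLOR_BGR2HSV);z=X[...,2];up=np.indices(z.shape)[0]<260
print('table z',np.median(z[200:250,250:300]))
print('white');box(s,(h[...,2]>170)&(h[...,1]<25)&up&(z>.009)&(z<.02),.014)
print('bar');box(s,(h[...,2]<90)&up&(z>.018)&(z<.035)&(X[...,0]<.5),.028)
print('cover');box(s,(z>.005)&(z<.04)&up&(X[...,0]<.5)&(abs(X[...,1]+.175)<.075),.008)
print('bright'); print(I[100,140],I[100,300],I[160,250],z[100,140],z[100,300],z[134,327])
E
```

```text
table z -0.0008574055264503888
white
px [ 22. 168.] c [0.4273 0.2139] size [0.0264 0.0683] ang 161.5
px [145. 132.] c [0.4481 0.0191] size [0.0266 0.068 ] ang 178.9
bar
px [330. 135.] c [ 0.4334 -0.1766] size [0.0111 0.0425] ang 1.9
cover
px [330. 135.] c [ 0.4333 -0.1763] size [0.0804 0.1099] ang 1.8
bright
[134 124 121] [166 156 153] [141 131 128] -0.00014884500361111996 0.008676342319712316 0.02663358762343082
```

```bash
python3 p.py .448 .0192 .024 -1.1; python3 -m creep '[[[0,0,0],[0.42,-0.84,0.3],0],[[0,0,0],[0.42,-0.84,0.3],0],[[0,0,0],[0.42,-0.84,0.3],0],[[0,0,0],[0.42,-0.84,0.3],0],[[0,0,0],[0.42,-0.84,0.3],0],[[0,0,0],[0.42,-0.84,0.3],0],[[0,0,0],[0.42,-0.84,0.3],0],[[0,0,0],[0.42,-0.84,0.3],0],[[0,0,0],[0.42,-0.84,0.3],0],[[0,0,0],[0,0,0],0],[[0,0,0],[0,0,0],0]]'; python3 p.py .448 .0192 .024 -1.1
```

```text
t 2.2 turn [-0.01  0.    0.07] shift [ 3.78 -7.67  7.38] j6 47.0 w 0.0602 F [ 0.1 -0.3 -0.3] pad 0.0
clock: 3.3
position: [0.4467, 0.0137, 0.1411]
orientation: [[1.0, -0.016, -0.001], [-0.016, -1.0, -0.0], [-0.001, 0.0, -1.0]]
wrist_force: [0.2, 0.2, 0.0]
gripper_width: 0.0458
finger_force: 0.0
t 3.3 turn [0.01 0.01 0.03] shift [ 0.05 -0.22  4.69] j6 77.0 w 0.0458 F [0.2 0.2 0. ] pad 0.0
```

```bash
python3 -m creep '[[[0,0,0.03],[0.05,-0.22,0],0],[[0,0,0],[0,0,0.8],0],[[0,0,0],[0,0,0.8],0],[[0,0,0],[0,0,0.8],0],[[0,0,0],[0,0,0.8],0],[[0,0,0],[0,0,0.8],0],[[0,0,0],[0,0,0.6],0],[[0,0,0],[0,0,0],0],[[0,0,0],[0,0,0],0],[[0,0,0],[0,0,0],-1],[[0,0,0],[0,0,0],-1],[[0,0,0],[0,0,0],-1],[[0,0,0],[0,0,0],-1],[[0,0,0],[0,0,0],-1],[[0,0,0],[0,0,0],-1]]'; python3 p.py .448 .0192 .024 -1.1
```

```text
clock: 4.8
position: [0.4484, 0.0199, 0.0265]
orientation: [[1.0, -0.019, 0.0], [-0.019, -1.0, -0.0], [0.0, 0.0, -1.0]]
wrist_force: [-0.2, 1.1, -0.9]
gripper_width: 0.0009
finger_force: 0.0
t 4.8 turn [ 0. -0. -0.] shift [-0.02  0.03  0.1 ] j6 78.0 w 0.0009 F [-0.2  1.1 -0.9] pad 0.0
```

The fingers closed on nothing, so the cassette was probably knocked aside. I'll lift and look.

```bash
python3 -m creep '[[[0,0,0],[0,0,-0.8],0],[[0,0,0],[0,0,-0.8],0],[[0,0,0],[0,0,-0.8],0],[[0,0,0],[-0.5,0,-0.8],0],[[0,0,0],[-0.5,0,-0.8],0],[[0,0,0],[-0.5,0,-0.8],0],[[0,0,0],[-0.5,0,-0.8],0],[[0,0,0],[0,0,0],0],[[0,0,0],[0,0,0],0]]'; cat > look.py <<'E'
import sys
from h import *
s=snap('wrist',sys.argv[1] if len(sys.argv)>1 else None);X=wcloud(s);I=s['image'];h=cv2.cvtColor(I,cv2.COLOR_BGR2HSV);z=X[...,2];up=np.indices(z.shape)[0]<300
print('white');box(s,(h[...,2]>170)&(h[...,1]<25)&up&(z>.009)&(z<.02),.014)
print('bar');box(s,(h[...,2]<90)&up&(z>.018)&(z<.06)&(X[...,0]<.5),.028)
E
python3 look.py w2.png
```

```text
clock: 5.7
position: [0.3987, 0.0208, 0.1662]
orientation: [[1.0, -0.02, 0.001], [-0.02, -1.0, -0.0], [0.001, 0.0, -1.0]]
wrist_force: [-0.4, 0.6, -0.7]
gripper_width: 0.0462
finger_force: 0.0
white
px [126. 203.] c [0.4276 0.2146] size [0.0265 0.0685] ang 161.0
px [323. 172.] c [0.4483 0.0201] size [0.027  0.0679] ang 179.6
bar
px [527. 191.] c [ 0.4343 -0.1721] size [0.0169 0.0432] ang 1.5
```

View pics/w2.png

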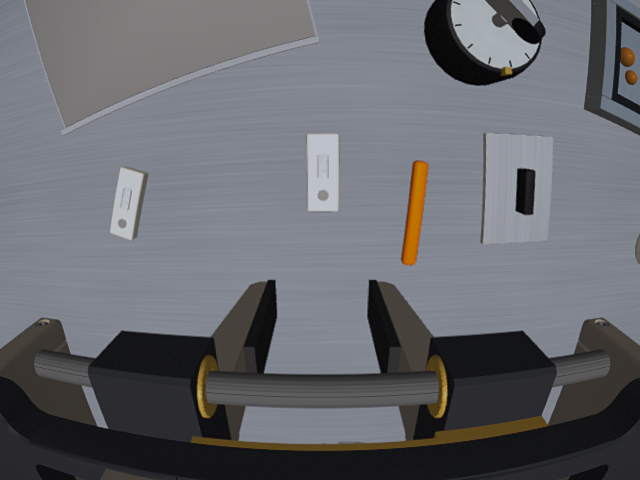

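Cassette B is still at (323,172), i.e. (0.448, 0.020), flat, so the fingers closed without it between them. I'll measure where the fingertips really end relative to the TCP.

```bash
python3 - <<'E'
from h import *
s=snap('wrist');X=wcloud(s);st=env.sense();L=(X-st['position'])@st['orientation']
for u0,u1 in((240,282),(362,400)):
    Q=L[275:375,u0:u1].reshape(-1,3);Q=Q[Q[:,2]<.1]
    Q=Q[Q[:,2]<.04]; print(np.round(np.percentile(Q,[0,2,50,98,100],axis=0),4).tolist())
print(st['position'])
for v in range(276,310,4): print(v,np.round(L[v,268],3),np.round(L[v,376],3))
E
```

```text
[[-0.0097, -0.0375, -0.1753], [-0.0074, -0.0353, -0.1058], [0.0105, -0.0256, -0.0462], [0.0274, -0.0155, -0.0076], [0.0781, -0.001, -0.0035]]
[[-0.0097, -0.001, -0.1753], [-0.0075, 0.0125, -0.106], [0.0104, 0.0231, -0.044], [0.0274, 0.0328, -0.0075], [0.0781, 0.0353, -0.0036]]
[0.39808222 0.02101008 0.16516948]
276 [-0.053 -0.054  0.167] [-0.053  0.053  0.167]
280 [ 0.011 -0.027 -0.005] [ 0.011  0.026 -0.006]
284 [ 0.012 -0.026 -0.013] [ 0.011  0.025 -0.012]
288 [ 0.011 -0.026 -0.016] [ 0.011  0.025 -0.015]
292 [ 0.011 -0.025 -0.021] [ 0.011  0.024 -0.021]
296 [ 0.011 -0.025 -0.026] [ 0.011  0.023 -0.026]
300 [ 0.011 -0.024 -0.029] [ 0.011  0.023 -0.029]
304 [ 0.011 -0.024 -0.034] [ 0.011  0.022 -0.033]
308 [ 0.01  -0.024 -0.035] [ 0.009  0.022 -0.033]
```

By the camera the tips end near TCP −4 mm, not +22 mm as stated. I'll check this with a careful, force-watched descent astride the cassette.

```bash
python3 p.py .448 .0201 .03 -0.7;  python3 -m creep '[[[0,0,0],[0.5,0.01,0.8],0],[[0,0,0],[0.5,0,0.8],0],[[0,0,0],[0.5,0,0.8],0],[[0,0,0],[0.5,0.02,0.8],0],[[0,0,0],[0,0,0.8],0],[[0,0,0],[0,0,0.8],0],[[0,0,0],[0,0,0.8],0],[[0,0,0],[0,0,0],0],[[0,0,0],[0,0,0.1],0],[[0,0,0],[0,0,0.1],0],[[0,0,0],[0,0,0],0],[[0,0,0],[0,0,0],0]]'; python3 p.py .448 .0201 .02 -.7
```

```text
t 5.8 turn [-0.01  0.02 -0.08] shift [2.   0.01 5.41] j6 77.0 w 0.0459 F [-0.7 -0.4  0.4] pad 0.0
clock: 7.0
position: [0.4489, 0.019, 0.022]
orientation: [[1.0, -0.02, 0.001], [-0.02, -1.0, -0.0], [0.001, 0.0, -1.0]]
wrist_force: [0.1, 0.7, -0.3]
gripper_width: 0.0461
finger_force: 0.0
t 7.0 turn [ 0.   -0.01 -0.08] shift [-0.04 -0.04  0.08] j6 78.0 w 0.0461 F [ 0.1  0.7 -0.3] pad 0.0
```

```bash
python3 - <<'E'
from h import *
I=snap('side')['image'][200:340,260:460];J=snap('scene')['image'][140:280,230:430]
cv2.imwrite('pics/c1.png',cv2.resize(np.hstack([I,J]),None,fx=2,fy=2,interpolation=cv2.INTER_CUBIC))
E
```

```text
(no output)
```

View pics/c1.png

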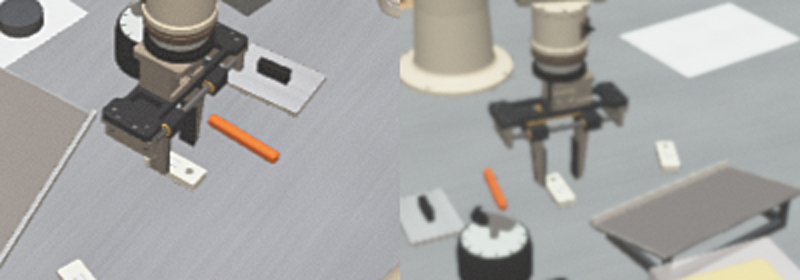

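```bash
python3 - <<'E'
from h import *
for n in('scene','side'):
    X=cloud(snap(n)); q=(abs(X[...,0]-.449)<.025)&(abs(X[...,1]-.02)<.06)&(X[...,2]>.006)&(X[...,2]<.09)
    P=X[q]; 
    for sg in(-1,1):
        F=P[(sg*(P[:,1]-.02)>.019)]; print(n,sg,len(F),'lowest z',np.sort(F[:,2])[:8].round(4),'y',np.percentile(F[:,1],[5,95]).round(3))
E
```

```text
scene -1 131 lowest z [0.0262 0.0263 0.0265 0.0281 0.0292 0.0294 0.0295 0.0302] y [-0.02  -0.003]
scene 1 133 lowest z [0.0243 0.0267 0.028  0.0289 0.0291 0.0299 0.03   0.0303] y [0.042 0.057]
side -1 161 lowest z [0.0235 0.0249 0.0264 0.0264 0.0266 0.0266 0.0276 0.0286] y [-0.016 -0.002]
side 1 130 lowest z [0.0254 0.0288 0.0289 0.029  0.0299 0.0311 0.0318 0.032 ] y [0.045 0.06 ]
```

All three cameras put the fingertips about 25 mm higher than the reported TCP implies, so tip ≈ reported TCP − 3 mm along tool z. I'll build that offset into the helper and descend with the force watched.

```bash
sed -i "s/t=R.T@(np.array(p)-s\['position'\])\/.025/t=R.T@(np.array(p)+OFF*R[:,2]-s['position'])\/.025/; s/^def down/OFF=.025  # observed: fingertips sit 25 mm further back along tool z than reported\ndef down/" p.py; python3 -m creep '[[[0,0,0],[0,0,0.2],0],[[0,0,0],[0,0,0.2],0],[[0,0,0],[0,0,0.2],0],[[0,0,0],[0,0,0.1],0],[[0,0,0],[0,0,0.1],0],[[0,0,0],[0,0,0],0],[[0,0,0],[0,0,0],-1],[[0,0,0],[0,0,0],-1],[[0,0,0],[0,0,0],-1],[[0,0,0],[0,0,0],-1],[[0,0,0],[0,0,0],-1]]'; python3 p.py .448 .0201 .024 -.7
```

```text
clock: 8.3
position: [0.4486, 0.0191, 0.0016]
orientation: [[1.0, -0.019, 0.0], [-0.019, -1.0, -0.0], [0.0, 0.0, -1.0]]
wrist_force: [-0.2, 0.2, 1.6]
gripper_width: 0.0275
finger_force: 30.0
t 8.3 turn [ 0.   -0.01 -0.08] shift [-0.02 -0.04  0.1 ] j6 78.0 w 0.0275 F [-0.2  0.2  1.6] pad 30.0
```

Gripped, with a width of 27.5 mm. Lift, then work out the move to the board hover.

```bash
cat >> p.py <<'E'
E
python3 - <<'E'
s=open('p.py').read()
i=s.index("if __name__")
s=s[:i]+'''C=np.array([.610,.164,.045]);B=down(13,15)@np.diag([1,-1,-1])
if __name__=='__main__':
    if sys.argv[1]=='b':   # b x y h : true TCP at board x,y,h, square to the board
        go(C+B@[float(v) for v in sys.argv[2:5]],down(13,15))
    else:
        a=[float(v) for v in sys.argv[1:]]; go(a[:3],down(a[3],a[4] if len(a)>4 else 0))
'''
open('p.py','w').write(s)
E
python3 -m creep '[[[0,0,0],[0,0,-0.4],-1],[[0,0,0],[0,0,-0.8],-1],[[0,0,0],[0,0,-0.8],-1],[[0,0,0],[0,0,-0.8],-1],[[0,0,0],[0,0,-0.8],-1],[[0,0,0],[0,0,-0.8],-1],[[0,0,0],[0,0,-0.4],-1],[[0,0,0],[0,0,0],-1]]'; python3 p.py b -.01 -.055 .07
```

```text
clock: 9.1
position: [0.4496, 0.0189, 0.1231]
orientation: [[1.0, -0.019, 0.003], [-0.019, -1.0, -0.001], [0.004, 0.001, -1.0]]
wrist_force: [-0.5, 0.1, -0.7]
gripper_width: 0.0278
finger_force: 30.0
t 9.1 turn [ 0.38  2.95 -2.81] shift [ 6.09 -2.01  3.17] j6 78.0 w 0.0278 F [-0.5  0.1 -0.7] pad 30.0
```

```bash
python3 -m creep '[[[0.1,0.74,-0.7],[0,0,0],-1],[[0.1,0.74,-0.7],[0,0,0],-1],[[0.1,0.74,-0.7],[0,0,0],-1],[[0.08,0.73,-0.7],[0,0,0],-1],[[0,0,0],[0.76,-0.25,0.4],-1],[[0,0,0],[0.76,-0.25,0.4],-1],[[0,0,0],[0.76,-0.25,0.4],-1],[[0,0,0],[0.76,-0.25,0.4],-1],[[0,0,0],[0.76,-0.25,0.4],-1],[[0,0,0],[0.76,-0.25,0.4],-1],[[0,0,0],[0.76,-0.25,0.4],-1],[[0,0,0],[0.76,-0.25,0.4],-1],[[0,0,0],[0,0,0],-1],[[0,0,0],[0,0,0],-1],[[0,0,0],[0,0,0],-1]]'; python3 p.py b -.01 -.055 .0276
```

```text
clock: 10.6
position: [0.5992, 0.1051, 0.0825]
orientation: [[0.943, 0.224, 0.248], [0.216, -0.975, 0.059], [0.255, -0.002, -0.967]]
wrist_force: [-0.7, -0.6, -0.1]
gripper_width: 0.0275
finger_force: 30.0
t 10.6 turn [-0.01  0.05 -0.01] shift [0.13 0.   1.59] j6 70.0 w 0.0275 F [-0.7 -0.6 -0.1] pad 30.0
```

```bash
python3 -m creep '[[[0,0.05,0],[0.13,0,0.4],-1],[[0,0,0],[0,0,0.4],-1],[[0,0,0],[0,0,0.3],-1],[[0,0,0],[0,0,0.2],-1],[[0,0,0],[0,0,0.1],-1],[[0,0,0],[0,0,0.1],-1],[[0,0,0],[0,0,0.06],-1],[[0,0,0],[0,0,0],-1],[[0,0,0],[0,0,0],-1]]'; python3 p.py b -.01 -.055 .0266
```

```text
clock: 11.5
position: [0.6134, 0.1085, 0.0465]
orientation: [[0.941, 0.224, 0.254], [0.216, -0.975, 0.06], [0.261, -0.001, -0.965]]
wrist_force: [-0.1, 1.0, -0.3]
gripper_width: 0.0275
finger_force: 30.0
t 11.5 turn [-0.01 -0.02 -0.01] shift [-0.06  0.01  0.09] j6 70.0 w 0.0275 F [-0.1  1.  -0.3] pad 30.0
```

```bash
python3 -m creep '[[[0,0,0],[0,0,0.05],-1],[[0,0,0],[0,0,0.05],-1],[[0,0,0],[0,0,0],-1]]';  python3 -m creep '[[[0,0,0],[0,0,0.04],-1],[[0,0,0],[0,0,0],-1]]'
```

```text
clock: 11.8
position: [0.614, 0.1086, 0.0445]
orientation: [[0.941, 0.225, 0.254], [0.217, -0.974, 0.06], [0.26, -0.001, -0.965]]
wrist_force: [-3.8, -0.7, 4.3]
gripper_width: 0.0274
finger_force: 30.0
clock: 12.0
position: [0.6141, 0.1086, 0.0445]
orientation: [[0.941, 0.225, 0.253], [0.217, -0.974, 0.059], [0.26, -0.001, -0.966]]
wrist_force: [-9.5, -1.5, 13.7]
gripper_width: 0.0278
finger_force: 30.0
```

Contact felt. I'll release and back off, then compute the path to cassette A.

```bash
python3 -m creep '[[[0,0,0],[0,0,-0.04],-0.3],[[0,0,0],[0,0,0],-0.1],[[0,0,0],[0,0,0],0],[[0,0,0],[0,0,0],0],[[0,0,0],[0,0,-0.4],0],[[0,0,0],[0,0,-0.8],0],[[0,0,0],[-0.6,0,-0.8],0],[[0,0,0],[-0.6,0,-0.8],0],[[0,0,0],[-0.6,0,-0.8],0],[[0,0,0],[-0.6,0,-0.4],0],[[0,0,0],[-0.6,0,-0.4],0],[[0,0,0],[-0.6,0,-0.4],0],[[0,0,0],[0,0,0],0],[[0,0,0],[0,0,0],0]]'; python3 look.py; python3 p.py .4265 .2145 .10 -19
```

```text
clock: 13.4
position: [0.4993, 0.0819, 0.1369]
orientation: [[0.941, 0.224, 0.255], [0.216, -0.975, 0.059], [0.262, -0.001, -0.965]]
wrist_force: [0.1, -0.7, 0.7]
gripper_width: 0.0458
finger_force: 0.0
white
px [172. 292.] c [0.4484 0.2079] size [0.0251 0.0267] ang 71.2
bar
t 13.4 turn [-0.86 -2.95  6.35] shift [-4.48 -4.06  2.46] j6 66.0 w 0.0456 F [-0.3 -0.3  0.4] pad 0.0
```

```bash
python3 -m creep '[[[-0.12,-0.42,0.91],[0,0,0],0],[[-0.12,-0.42,0.91],[0,0,0],0],[[-0.12,-0.42,0.91],[0,0,0],0],[[-0.12,-0.42,0.91],[0,0,0],0],[[-0.12,-0.42,0.91],[0,0,0],0],[[-0.12,-0.42,0.91],[0,0,0],0],[[-0.12,-0.42,0.89],[0,0,0],0],[[0,0,0],[-0.9,-0.68,0],0],[[0,0,0],[-0.9,-0.68,0],0],[[0,0,0],[-0.9,-0.68,0],0],[[0,0,0],[-0.9,-0.68,0],0],[[0,0,0],[-0.9,-0.68,0],0],[[0,0,0],[-0.9,-0.68,0],0],[[0,0,0],[0,0,0],0],[[0,0,0],[0,0,0],0]]'; python3 look.py w3.png; python3 p.py .4265 .2145 .10 -19
```

```text
clock: 14.95
position: [0.4046, 0.2227, 0.1363]
orientation: [[0.946, -0.324, -0.0], [-0.324, -0.946, 0.001], [-0.001, -0.001, -1.0]]
wrist_force: [0.1, 0.5, -0.2]
gripper_width: 0.046
finger_force: 0.0
white
px [323. 205.] c [0.4274 0.2154] size [0.0265 0.0673] ang 161.5
bar
t 15.0 turn [-0.01  0.01  0.01] shift [0.92 0.01 2.45] j6 123.0 w 0.0461 F [ 1.3 -0.1 -0.7] pad 0.0
```

View pics/w3.png

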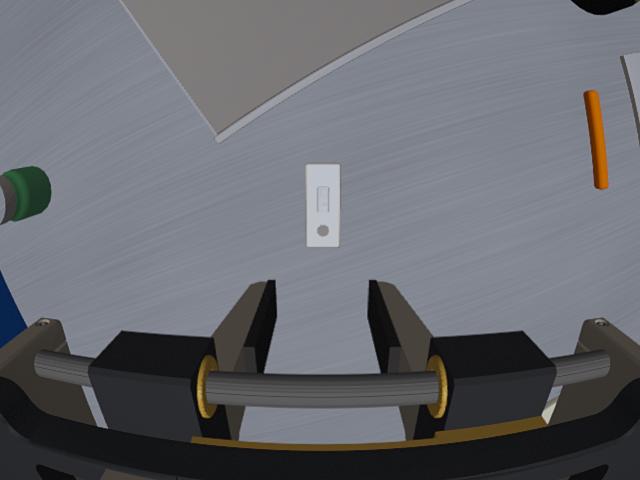

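Cassette A is at (323,205), i.e. (0.427, 0.215), square to the tool. Going down to grasp it.

```bash
python3 -m creep '[[[0,0,-0.05],[0.45,0,0.6],0],[[0,0,-0.05],[0.48,0,0.8],0],[[0,0,0],[0,0,0.8],0],[[0,0,0],[0,0,0.8],0],[[0,0,0],[0,0,0.8],0],[[0,0,0],[0,0,0.8],0],[[0,0,0],[0,0,0.5],0],[[0,0,0],[0,0,0.2],0],[[0,0,0],[0,0,0.08],0],[[0,0,0],[0,0,0],0],[[0,0,0],[0,0,0],-1],[[0,0,0],[0,0,0],-1],[[0,0,0],[0,0,0],-1],[[0,0,0],[0,0,0],-1],[[0,0,0],[0,0,0],-1]]'; python3 p.py .427 .2152 .0266 -18.7
```

```text
clock: 16.5
position: [0.4268, 0.2152, 0.0026]
orientation: [[0.948, -0.317, 0.001], [-0.317, -0.948, 0.002], [0.0, -0.002, -1.0]]
wrist_force: [-1.3, 0.3, 4.8]
gripper_width: 0.027
finger_force: 30.0
t 16.5 turn [-0.02 -0.    0.05] shift [ 0.01 -0.    0.04] j6 121.0 w 0.027 F [-1.3  0.3  4.8] pad 30.0
```

```bash
python3 -m creep '[[[0,0,0],[0,0,-0.4],-1],[[0,0,0],[0,0,-0.8],-1],[[0,0,0],[0,0,-0.8],-1],[[0,0,0],[0,0,-0.8],-1],[[0,0,0],[0,0,-0.8],-1],[[0,0,0],[0,0,-0.8],-1],[[0,0,0],[0,0,-0.4],-1],[[0,0,0],[0,0,0],-1]]'; python3 p.py b -.01 .055 .07
```

```text
clock: 17.3
position: [0.4273, 0.2151, 0.1235]
orientation: [[0.948, -0.317, 0.003], [-0.317, -0.948, 0.002], [0.002, -0.003, -1.0]]
wrist_force: [0.2, -0.8, 0.3]
gripper_width: 0.0273
finger_force: 30.0
t 17.3 turn [ 0.8   2.89 -6.26] shift [5.22 1.44 2.96] j6 121.0 w 0.0273 F [ 0.2 -0.8  0.3] pad 30.0
```

```bash
python3 -m creep '[[[0.11,0.41,-0.89],[0,0,0],-1],[[0.11,0.41,-0.89],[0,0,0],-1],[[0.11,0.41,-0.89],[0,0,0],-1],[[0.11,0.41,-0.89],[0,0,0],-1],[[0.12,0.41,-0.9],[0,0,0],-1],[[0.12,0.42,-0.9],[0,0,0],-1],[[0.12,0.42,-0.9],[0,0,0],-1],[[0,0,0],[0.65,0.18,0.37],-1],[[0,0,0],[0.65,0.18,0.37],-1],[[0,0,0],[0.65,0.18,0.37],-1],[[0,0,0],[0.65,0.18,0.37],-1],[[0,0,0],[0.65,0.18,0.37],-1],[[0,0,0],[0.65,0.18,0.37],-1],[[0,0,0],[0.65,0.18,0.37],-1],[[0,0,0],[0.65,0.18,0.37],-1],[[0,0,0],[0,0,0],-1],[[0,0,0],[0,0,0],-1]]'; python3 p.py b -.01 .055 .0286
```

```text
clock: 19.0
position: [0.574, 0.2122, 0.0822]
orientation: [[0.943, 0.225, 0.246], [0.217, -0.974, 0.058], [0.252, -0.001, -0.968]]
wrist_force: [-0.3, -0.7, -0.6]
gripper_width: 0.0272
finger_force: 30.0
t 19.0 turn [-0.01  0.08 -0.  ] shift [0.15 0.   1.54] j6 84.0 w 0.0272 F [-0.3 -0.7 -0.6] pad 30.0
```

```bash
python3 -m creep '[[[0,0.06,0],[0.13,0,0.4],-1],[[0,0,0],[0,0,0.4],-1],[[0,0,0],[0,0,0.3],-1],[[0,0,0],[0,0,0.2],-1],[[0,0,0],[0,0,0.1],-1],[[0,0,0],[0,0,0.1],-1],[[0,0,0],[0,0,0],-1],[[0,0,0],[0,0,0.06],-1],[[0,0,0],[0,0,0],-1]]'; python3 p.py b -.01 .055 .0276;  python3 -m creep '[[[0,0,0],[0,0,0.04],-1],[[0,0,0],[0,0,0],-1]]'
```

```text
clock: 19.9
position: [0.5882, 0.2154, 0.0469]
orientation: [[0.941, 0.225, 0.254], [0.217, -0.974, 0.059], [0.261, -0.001, -0.965]]
wrist_force: [0.5, -0.1, -0.1]
gripper_width: 0.027
finger_force: 30.0
t 19.9 turn [-0.01 -0.02 -0.  ] shift [-0.05 -0.    0.07] j6 84.0 w 0.027 F [ 0.5 -0.1 -0.1] pad 30.0
clock: 20.1
position: [0.5884, 0.2154, 0.0458]
orientation: [[0.941, 0.225, 0.254], [0.217, -0.974, 0.059], [0.26, -0.001, -0.966]]
wrist_force: [0.4, -0.5, -0.7]
gripper_width: 0.0277
finger_force: 30.0
```

```bash
python3 -m creep '[[[0,0,0],[0,0,0.04],-1],[[0,0,0],[0,0,0],-1]]' | grep -E 'pos|force';  python3 -m creep '[[[0,0,0],[0,0,0.03],-1],[[0,0,0],[0,0,0],-1]]'| grep -E 'pos|force'
```

```text
position: [0.5887, 0.2155, 0.0453]
wrist_force: [-2.8, -1.9, 4.1]
finger_force: 30.0
position: [0.5888, 0.2155, 0.0453]
wrist_force: [-8.2, -2.8, 10.7]
finger_force: 30.0
```

Contact. Release, back off, check both cassettes on the board and head for the cover.

```bash
python3 -m creep '[[[0,0,0],[0,0,-0.04],-0.3],[[0,0,0],[0,0,0],-0.1],[[0,0,0],[0,0,0],0],[[0,0,0],[0,0,0],0],[[0,0,0],[0,0,-0.4],0],[[0,0,0],[0,0,-0.8],0],[[0,0,0],[-0.6,0.3,-0.8],0],[[0,0,0],[-0.6,0.3,-0.8],0],[[0,0,0],[-0.6,0.3,-0.8],0],[[0,0,0],[-0.6,0.3,-0.6],0],[[0,0,0],[-0.6,0.3,-0.6],0],[[0,0,0],[-0.6,0.3,-0.6],0],[[0,0,0],[0,0,0],0],[[0,0,0],[0,0,0],0]]' | head -2; cat > brd.py <<'E'
from p import *
s=snap('wrist','w_b.png');h=cv2.cvtColor(s['image'],cv2.COLOR_BGR2HSV);X=(wcloud(s)-C)@B
m=(h[...,2]>150)&(h[...,1]<25)&(abs(X[...,0])<.068)&(abs(X[...,1])<.14)&(X[...,2]>.007)&(X[...,2]<.03)
n,l,st,c=cv2.connectedComponentsWithStats(m.astype(np.uint8))
for i in range(1,n):
    if st[i,4]<100: continue
    P=X[l==i]; (ce,wh,a)=cv2.minAreaRect(np.ascontiguousarray(P[:,:2].astype(np.float32)));q=P-P.mean(0);nn=np.linalg.svd(q,full_matrices=False)[2][2]
    print(c[i].round(),st[i,4],'board xy',np.round(ce,4),'top z',np.median(P[:,2]).round(4),'size',np.round(wh,3),a.__round__(1),'tilt',np.degrees(np.arccos(abs(nn[2]))).round(1))
E
python3 brd.py; python3 p.py .38 -.176 .12 1.8
```

```text
clock: 21.9
position: [0.4803, 0.1441, 0.1526]
[266. 125.] 2688 board xy [-0.0082  0.0559] top z 0.0129 size [0.027 0.069] 89.6 tilt 0.2
[401. 127.] 2590 board xy [-0.0085 -0.0538] top z 0.0129 size [0.069 0.028] 0.3 tilt 0.2
t 21.9 turn [-0.3  -3.02  2.22] shift [-4.41 12.68  2.28] j6 76.0 w 0.0457 F [ 0.5 -0.6 -0.4] pad 0.0
```

Both cassettes lie flat and aligned on the board, at (−0.008, ±0.055) in its frame. Now to the cover.

```bash
python3 -m creep '[[[-0.08,-0.75,0.55],[0,0,0],-0.2],[[-0.08,-0.75,0.55],[0,0,0],-0.2],[[-0.07,-0.75,0.55],[0,0,0],-0.2],[[-0.07,-0.76,0.56],[0,0,0],-0.2],[[0,0,0],[-0.32,0.91,0.05],-0.2],[[0,0,0],[-0.32,0.91,0.05],-0.2],[[0,0,0],[-0.32,0.91,0.05],-0.2],[[0,0,0],[-0.32,0.91,0.05],-0.2],[[0,0,0],[-0.32,0.91,0.05],-0.2],[[0,0,0],[-0.32,0.91,0.05],-0.2],[[0,0,0],[-0.32,0.91,0.05],-0.2],[[0,0,0],[-0.32,0.91,0.05],-0.2],[[0,0,0],[-0.32,0.91,0.05],-0.2],[[0,0,0],[-0.32,0.91,0.05],-0.2],[[0,0,0],[-0.32,0.91,0.05],-0.2],[[0,0,0],[-0.32,0.91,0.05],-0.2],[[0,0,0],[-0.32,0.91,0.05],-0.2],[[0,0,0],[-0.32,0.91,0.05],-0.2],[[0,0,0],[0,0,0],-0.2],[[0,0,0],[0,0,0],-0.2]]'|head -2; sed -i 's/<.06)&(X\[...,0\]<.5)/<.06)\&(X[...,0]<.5)\&(X[...,1]<-.1)/' look.py; cat >> look.py <<'E'
print('cover');box(s,(z>.004)&(z<.04)&up&(X[...,0]<.5)&(abs(X[...,1]+.175)<.075)&(X[...,0]>.37),.008)
E
python3 look.py; python3 p.py .4334 -.1765 .032 1.85
```

```text
clock: 23.95
position: [0.3785, -0.1776, 0.134]
white
bar
px [324. 170.] c [ 0.4336 -0.1767] size [0.0112 0.0427] ang 1.8
cover
px [324. 167.] c [ 0.4335 -0.1767] size [0.0799 0.1096] ang 1.3
t 24.0 turn [-0.01  0.01  0.01] shift [2.19 0.04 5.08] j6 46.0 w 0.0366 F [0.4 0.  0.2] pad 0.0
```

```bash
python3 -m creep '[[[0,0,0.01],[0.8,0,0],-0.2],[[0,0,0],[0.8,0.04,0.6],-0.2],[[0,0,0],[0.59,0,0.8],-0.2],[[0,0,0],[0,0,0.8],-0.2],[[0,0,0],[0,0,0.8],-0.2],[[0,0,0],[0,0,0.8],-0.2],[[0,0,0],[0,0,0.7],-0.2],[[0,0,0],[0,0,0.4],-0.2],[[0,0,0],[0,0,0.1],-0.2],[[0,0,0],[0,0,0],-0.2],[[0,0,0],[0,0,0],-1],[[0,0,0],[0,0,0],-1],[[0,0,0],[0,0,0],-1],[[0,0,0],[0,0,0],-1],[[0,0,0],[0,0,0],-1]]'; python3 p.py .4335 -.1767 .033 1.8
```

```text
clock: 25.5
position: [0.4334, -0.1775, 0.01]
orientation: [[0.999, 0.032, 0.001], [0.032, -0.999, -0.001], [0.001, 0.001, -1.0]]
wrist_force: [-0.1, 0.4, 4.2]
gripper_width: 0.0113
finger_force: 30.0
t 25.5 turn [ 0.01 -0.01  0.  ] shift [ 0.   -0.03  0.08] j6 51.0 w 0.0113 F [-0.1  0.4  4.2] pad 30.0
```

Bar gripped, with a width of 11.3 mm. Lift, then look at the tray from near.

```bash
python3 -m creep '[[[0,0,0],[0,0,-0.4],-1],[[0,0,0],[0,0,-0.8],-1],[[0,0,0],[0,0,-0.8],-1],[[0,0,0],[0,0,-0.8],-1],[[0,0,0],[0,0,-0.8],-1],[[0,0,0.6],[0,0,-0.8],-1],[[0,0,0.6],[0,0,-0.8],-1],[[0,0,0.6],[0,0,-0.4],-1],[[0,0,0.56],[0,0,0],-1],[[0,0,0],[-0.1,0.8,0],-1],[[0,0,0],[-0.1,0.8,0],-1],[[0,0,0],[-0.1,0.8,0],-1],[[0,0,0],[-0.1,0.8,0],-1],[[0,0,0],[-0.1,0.8,0],-1],[[0,0,0],[-0.1,0.8,0],-1],[[0,0,0],[-0.1,0.8,0],-1],[[0,0,0],[0,0,0],-1],[[0,0,0],[0,0,0],-1]]'; python3 - <<'E'
from h import *
s=snap('wrist','w4.png');np.savez('w4.npz',X=wcloud(s),**s)
E
```

```text
clock: 27.3
position: [0.3913, -0.3115, 0.1494]
orientation: [[0.985, -0.174, -0.0], [-0.174, -0.985, 0.001], [-0.0, -0.001, -1.0]]
wrist_force: [0.3, 0.8, -0.9]
gripper_width: 0.0117
finger_force: 30.0
```

View pics/w4.png

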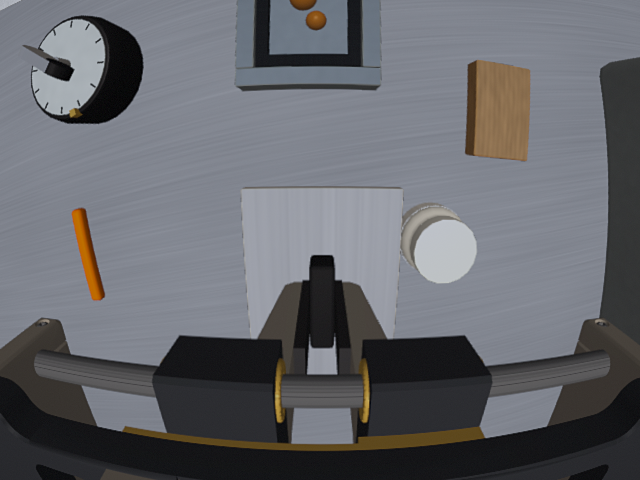

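The view shows the held cover at (322,265), with the tray at (308,45) partly out of frame, the timer at (80,70) and the tub at (440,245). I need to go further forward to see the whole tray.

```bash
python3 -m creep '[[[0,0,0],[0.7,-0.09,-0.3],-1],[[0,0,0],[0.7,-0.09,-0.3],-1],[[0,0,0],[0.7,-0.09,-0.3],-1],[[0,0,0],[0.7,-0.09,-0.3],-1],[[0,0,0],[0.6,-0.09,-0.3],-1],[[0,0,0],[0,0,0],-1],[[0,0,0],[0,0,0],-1]]'; cat > tray.py <<'E'
from h import *
s=snap('wrist','w5.png');X=wcloud(s);z=X[...,2];st=env.sense()
m=(np.linalg.norm(X[...,:2]-[.597,-.335],axis=2)<.11)
print('outer rim');box(s,m&(z>.02)&(z<.045),.030,2000)
h=cv2.cvtColor(s['image'],cv2.COLOR_BGR2HSV)
print('dark seal outer');box(s,m&(h[...,2]<70)&(z<.04),.027,500)
R=X[m&(z>.02)&(z<.045)]; print('rim z',np.median(R[:,2]))
Q=(X-st['position'])@st['orientation']; c=(h[...,1]<40)&(abs(Q[...,2]-.002)<.012)&(abs(Q[...,0])<.07)&(Q[...,0]>.02)&(abs(Q[...,1])<.06)&(h[...,2]>110)
P=X[c]; print('cover top z',np.median(P[:,2]),'front edge in tool',np.percentile(Q[c],[1,99],axis=0).round(4).tolist(),'n',c.sum())
n=np.linalg.svd(P-P.mean(0),full_matrices=False)[2][2]; print('cover normal',n.round(3))
E
python3 tray.py
```

```text
clock: 28.05
position: [0.477, -0.3147, 0.1866]
orientation: [[0.985, -0.172, -0.001], [-0.172, -0.985, 0.001], [-0.001, -0.0, -1.0]]
wrist_force: [-0.3, 0.8, -2.3]
gripper_width: 0.0116
finger_force: 30.0
outer rim
px [323. 105.] c [ 0.5862 -0.3331] size [0.1159 0.1451] ang 169.7
dark seal outer
px [323. 104.] c [ 0.5867 -0.3335] size [0.0857 0.1156] ang 169.9
rim z 0.028279603816778076
cover top z 0.18351693478713893 front edge in tool [[0.0205, -0.0404, 0.0013], [0.0555, 0.0375, 0.0056]] n 11270
cover normal [ 0.013 -0.004  1.   ]
```

View pics/w5.png

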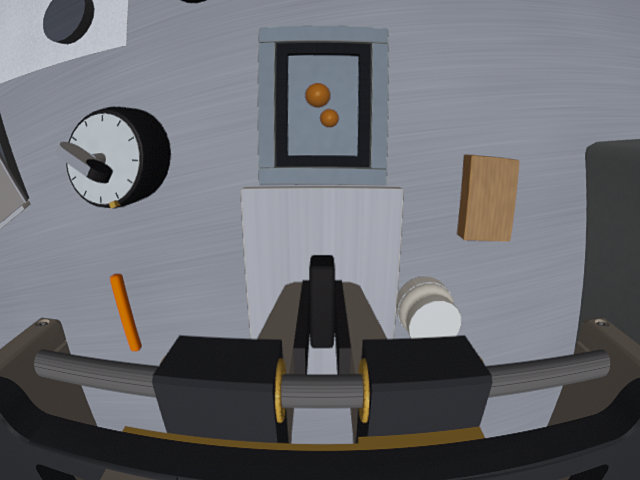

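The tray is at (323,105), and rim and seal agree on centre (0.5865, −0.333), yaw −10.2°, with sizes matching the given ones. The held cover is level. Moving over the tray.

```bash
python3 p.py .5865 -.3333 .085 -10.2; python3 -m creep '[[[0,0,0.06],[0.9,0.05,0.6],-1],[[0,0,0],[0.9,0,0.6],-1],[[0,0,0],[0.9,0,0.6],-1],[[0,0,0],[0.9,0,0.6],-1],[[0,0,0],[0.84,0,0.6],-1],[[0,0,0],[0,0,0.6],-1],[[0,0,0],[0,0,0.6],-1],[[0,0,0],[0,0,0],-1],[[0,0,0],[0,0,0],-1]]' | head -2;  python3 p.py .5865 -.3333 .062 -10.2
```

```text
t 28.1 turn [-0.01  0.02  0.05] shift [ 4.46 -0.05  5.05] j6 54.0 w 0.0116 F [-1.   0.1 -1.9] pad 30.0
clock: 29.0
position: [0.5851, -0.3363, 0.0817]
t 29.0 turn [-0.01  0.01 -0.02] shift [ 0.03 -0.13  1.79] j6 60.0 w 0.0117 F [ 1.2  0.6 -1.3] pad 30.0
```

```bash
python3 -m creep '[[[0,0,0],[0.03,-0.11,0.3],-1],[[0,0,0],[0,0,0.4],-1],[[0,0,0],[0,0,0.3],-1],[[0,0,0],[0,0,0],-1],[[0,0,0],[0,0,0.2],-1],[[0,0,0],[0,0,0.2],-1],[[0,0,0],[0,0,0.2],-1],[[0,0,0],[0,0,0.1],-1],[[0,0,0],[0,0,0],-1],[[0,0,0],[0,0,0],-1]]';  python3 p.py .5865 -.3333 .062 -10.2
```

```text
clock: 30.0
position: [0.5875, -0.334, 0.0395]
orientation: [[0.984, -0.178, 0.0], [-0.178, -0.984, -0.0], [0.0, 0.0, -1.0]]
wrist_force: [1.2, 0.2, -1.9]
gripper_width: 0.0117
finger_force: 30.0
t 30.0 turn [ 0.   -0.   -0.01] shift [-0.05 -0.02  0.1 ] j6 60.0 w 0.0117 F [ 1.2  0.2 -1.9] pad 30.0
```

```bash
python3 -m creep '[[[0,0,0],[-0.02,0,0.06],-1],[[0,0,0],[0,0,0.06],-1],[[0,0,0],[0,0,0],-1]]'|grep -E 'pos|force';  python3 -m creep '[[[0,0,0],[0,0,0.06],-1],[[0,0,0],[0,0,0],-1]]'|grep -E 'pos|force'
```

```text
position: [0.5872, -0.3341, 0.0368]
wrist_force: [-0.3, 1.0, -0.1]
finger_force: 30.0
position: [0.5872, -0.3341, 0.036]
wrist_force: [-2.1, 1.4, 4.6]
finger_force: 30.0
```

Resting on the seal. I'll press it down while held, which keeps it level, watching the force.

```bash
python3 -m creep '[[[0,0,0],[0,0,0.05],-1],[[0,0,0],[0,0,0.05],-1],[[0,0,0],[0,0,0],-1]]'|grep -E 'pos|force';  python3 -m creep '[[[0,0,0],[0,0,0.05],-1],[[0,0,0],[0,0,0.05],-1],[[0,0,0],[0,0,0],-1]]'|grep -E 'pos|force|orie'
```

```text
position: [0.5872, -0.3341, 0.0334]
wrist_force: [-2.3, 1.7, 4.5]
finger_force: 30.0
position: [0.5873, -0.3341, 0.032]
orientation: [[0.984, -0.178, 0.0], [-0.178, -0.984, -0.0], [0.0, 0.0, -1.0]]
wrist_force: [-4.9, 3.6, 10.3]
finger_force: 30.0
```

```bash
python3 -m creep '[[[0,0,0],[0,0,0.04],-1],[[0,0,0],[0,0,0],-1]]'|grep -E 'pos|force';  python3 -m creep '[[[0,0,0],[0,0,0.03],-1],[[0,0,0],[0,0,0],-1]]'|grep -E 'pos|force|orie'
```

```text
position: [0.5873, -0.3342, 0.032]
wrist_force: [-7.0, 4.1, 16.2]
finger_force: 30.0
position: [0.5873, -0.3342, 0.0319]
orientation: [[0.984, -0.178, -0.0], [-0.178, -0.984, -0.001], [-0.0, 0.001, -1.0]]
wrist_force: [-8.3, 5.5, 19.2]
finger_force: 30.0
```

Stopped hard at underside ≈ 22 mm, so it is home. Release, lift and verify.

```bash
python3 -m creep '[[[0,0,0],[0,0,-0.1],-0.7],[[0,0,0],[0,0,0],-0.4],[[0,0,0],[0,0,0],-0.2],[[0,0,0],[0,0,0],-0.2],[[0,0,0],[0,0,-0.3],-0.2],[[0,0,0],[0,0,-0.8],-0.2],[[0,0,0],[-0.6,0,-0.8],-0.2],[[0,0,0],[-0.8,0,-0.8],-0.2],[[0,0,0],[-0.8,0,-0.8],-0.2],[[0,0,0],[-0.8,0,-0.8],-0.2],[[0,0,0],[0,0,-0.8],-0.2],[[0,0,0],[0,0,0],-0.2],[[0,0,0],[0,0,0],-0.2]]'|head -2; cat > tray2.py <<'E'
from h import *
s=snap('wrist','w6.png');X=wcloud(s);z=X[...,2];h=cv2.cvtColor(s['image'],cv2.COLOR_BGR2HSV)
m=(np.linalg.norm(X[...,:2]-[.5865,-.3333],axis=2)<.11)&(np.indices(z.shape)[0]<290)
from p import Ro
yw=np.radians(-10.2);l=(X[...,:2]-[.5865,-.3333])@np.array([[np.cos(yw),-np.sin(yw)],[np.sin(yw),np.cos(yw)]])
bar=m&(h[...,2]<90)&(abs(z-.05)<.008); print('bar');box(s,bar&(abs(l[...,0])<.04)&(abs(l[...,1])<.02),.05,60)
rim=m&(((abs(l[...,0])>.061)&(abs(l[...,0])<.07))|((abs(l[...,1])>.046)&(abs(l[...,1])<.055)))&(abs(l[...,0])<.07)&(abs(l[...,1])<.055)
cov=m&(abs(l[...,0])<.05)&(abs(l[...,1])<.036)&((abs(l[...,1])>.015)|(abs(l[...,0])>.03))&(z<.036)&(h[...,2]>90)
for n,k in(('rim',rim),('cover',cov)):
    P=X[k];q=np.linalg.lstsq(np.c_[P[:,:2]-[.5865,-.3333],np.ones(len(P))],P[:,2],rcond=None)[0];print(n,len(P),'z0',q[2].round(4),'slope',q[:2].round(4))
E
python3 tray2.py
```

```text
clock: 32.8
position: [0.5135, -0.3207, 0.1584]
bar
px [322. 144.] c [ 0.5872 -0.3332] size [0.0106 0.0428] ang 169.7
rim 6352 z0 0.0383 slope [-0.2161  0.0425]
cover 7946 z0 0.029 slope [-0.0005  0.0009]
```

View pics/w6.png

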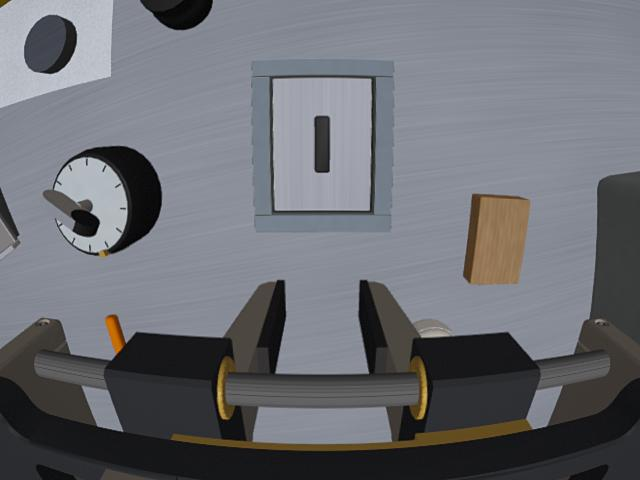

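The cover top is at 29 mm by the camera, where the table reads −1 mm, so it is flush. It is level and centred, with the bar at (322,144). Now I move near the timer, at (92,203), and measure the wing while re-checking the cassettes.

```bash
python3 p.py .488 -.118 .19 0; python3 -m creep '[[[0,0,-0.5],[0,-0.5,0],-0.2],[[0,0,-0.5],[0,-0.8,0],-0.2],[[0,0,-0.5],[0,-0.8,0],-0.2],[[0,0,-0.5],[0,-0.8,0],-0.2],[[0,0,0],[0,-0.8,0],-0.2],[[0,0,0],[0,-0.8,0],-0.2],[[0,0,0],[0,-0.8,0],-0.2],[[0,0,0],[0,-0.8,0],-0.2],[[0,0,0],[0,-0.8,0],-0.2],[[0,0,0],[-0.3,-0.8,0],-0.2],[[0,0,0],[0,0,0],-0.2],[[0,0,0],[0,0,0],-0.2]]'|head -2; cat > key.py <<'E'
from h import *
s=snap('wrist','w7.png');X=wcloud(s);z=X[...,2];h=cv2.cvtColor(s['image'],cv2.COLOR_BGR2HSV);up=np.indices(z.shape)[0]<290
n=(np.linalg.norm(X[...,:2]-[.58,-.117],axis=2)<.075)&up
d=n&(h[...,2]>170)&(h[...,1]<40)&(abs(z-.058)<.01); print('dial',end=' ');box(s,cv2.morphologyEx((n&(z>.05)).astype(np.uint8),cv2.MORPH_CLOSE,np.ones((5,5))),.058,1000)
w=n&(z>.085)&(z<.115); print('wing z',np.percentile(z[w],[5,50,95]).round(4),end=' ');box(s,w,.100,60)
P=X[w][:,:2];print('wing cloud mean',P.mean(0))
b=w&(h[...,2]<80);g=w&(h[...,2]>=80);v=X[b][:,:2].mean(0)-X[g][:,:2].mean(0);print('black end dir',np.degrees(np.arctan2(v[1],v[0])).round(1),b.sum(),g.sum())
br=n&(h[...,1]>110)&(h[...,0]>10)&(h[...,0]<35)&(z>.045);print('brass',X[br].mean(0).round(4),br.sum())
E
python3 key.py;python3 brd.py
python3 - <<'E'
from m import *
X=cloud(snap('scene'));print('scene ok')
E
```

```text
t 32.9 turn [-0.01  0.01 -2.05] shift [-1.   -8.09 -0.31] j6 57.0 w 0.0364 F [ 0.1  0.5 -0.1] pad 0.0
clock: 34.05
position: [0.5141, -0.1279, 0.1584]
dial px [321. 152.] c [ 0.5826 -0.1269] size [0.0923 0.095 ] ang 71.3
wing z [0.0932 0.0987 0.1   ] px [320. 155.] c [ 0.5829 -0.126 ] size [0.0097 0.057 ] ang 47.4
wing cloud mean [ 0.58305549 -0.12565936]
black end dir -132.3 250 1076
brass [ 0.5421 -0.1281  0.0864] 75
[ 56. 137.] 1583 board xy [-0.0087 -0.0542] top z 0.0131 size [0.069 0.029] 1.1 tilt 0.2
[  3. 195.] 117 board xy [-0.0346  0.045 ] top z 0.0129 size [0.013 0.026] 51.0 tilt 0.0
scene ok
```

View pics/w7.png

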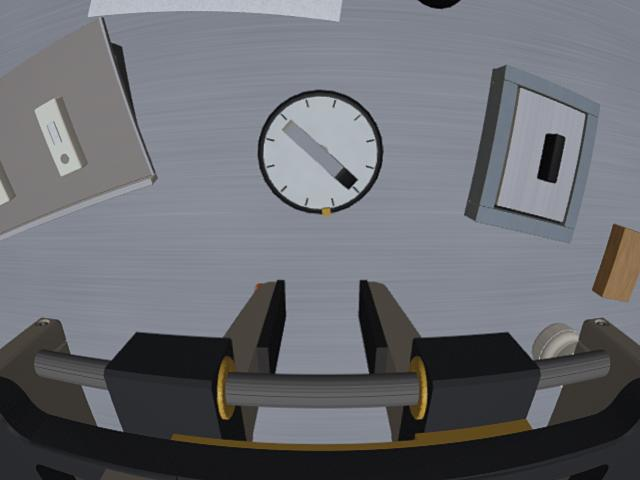

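The timer axis is at (0.583, −0.1264). The black end of the wing, at (345,177), points −132° and the brass block, at (326,211), points about −178°. The key therefore stands near 0.9 rad, with about 407° to go. The cassettes and cover are still in place.

```bash
python3 p.py .583 -.1262 .15 47.6; python3 -c "
from h import *; print(env.sense()['joint_positions'].round(0))"; python3 -m creep '[[[0,0,-0.95],[0,0,0],-0.4],[[0,0,-0.95],[0,0,0],-0.4],[[0,0,-0.95],[0,0,0],-0.4],[[0,0,-0.95],[0,0,0],-0.4],[[0,0,-0.95],[0,0,0],-0.4],[[0,0,-0.95],[0,0,0],-0.4],[[0,0,-0.95],[0,0,0],-0.4],[[0,0,-0.95],[0,0,0],-0.4],[[0,0,-0.95],[0,0,0],-0.4],[[0,0,-0.95],[0,0,0],-0.4],[[0,0,0],[0,0,0],-0.4]]'|head -2; python3 p.py .583 -.1262 .15 47.6
```

```text
t 34.2 turn [ 0.01 -0.   -9.58] shift [1.94 1.95 1.33] j6 63.0 w 0.037 F [-0.5  0.1 -0.2] pad 0.0
[-27.   5. 102.  -0.  73.  63.]
clock: 35.3
position: [0.5141, -0.1292, 0.1582]
t 35.3 turn [ 0.    0.   -0.09] shift [1.95 1.95 1.33] j6 16.0 w 0.0274 F [-0.1  0.7 -0.2] pad 0.0
```

```bash
python3 -m creep '[[[0,0,-0.09],[0.65,0.65,0.2],-0.4],[[0,0,0],[0.65,0.65,0.2],-0.4],[[0,0,0],[0.65,0.65,0.2],-0.4],[[0,0,0],[0,0,0.2],-0.4],[[0,0,0],[0,0,0],-0.4],[[0,0,0],[0,0,0],-0.4]]'|head -2; python3 p.py .583 -.1262 .099 47.6
```

```text
clock: 35.9
position: [0.5819, -0.1255, 0.138]
t 35.9 turn [-0.01  0.01  0.  ] shift [0.01 0.05 2.56] j6 19.0 w 0.0271 F [ 0.5 -0.2  0.3] pad 0.0
```

```bash
python3 -m creep '[[[0,0,0],[0.01,0.05,0.4],-0.4],[[0,0,0],[0,0,0.5],-0.4],[[0,0,0],[0,0,0.5],-0.4],[[0,0,0],[0,0,0.5],-0.4],[[0,0,0],[0,0,0.4],-0.4],[[0,0,0],[0,0,0.2],-0.4],[[0,0,0],[0,0,0],-0.4],[[0,0,0],[0,0,0],-1],[[0,0,0],[0,0,0],-1],[[0,0,0],[0,0,0],-1],[[0,0,0],[0,0,0],-1]]'; python3 p.py .583 -.1262 .099 47.6
```

```text
clock: 37.0
position: [0.5835, -0.1254, 0.0763]
orientation: [[0.673, 0.739, -0.001], [0.739, -0.673, 0.001], [-0.0, -0.002, -1.0]]
wrist_force: [-4.4, 3.0, 5.3]
gripper_width: 0.0086
finger_force: 30.0
t 37.0 turn [-0.02  0.    0.02] shift [-0.04  0.01  0.09] j6 19.0 w 0.0086 F [-4.4  3.   5.3] pad 30.0
```

```bash
python3 -m creep '[[[0,0,0.9],[0,0,0],-1],[[0,0,0.9],[0,0,0],-1],[[0,0,0.9],[0,0,0],-1],[[0,0,0.9],[0,0,0],-1],[[0,0,0.9],[0,0,0],-1],[[0,0,0.9],[0,0,0],-1],[[0,0,0.9],[0,0,0],-1],[[0,0,0.9],[0,0,0],-1],[[0,0,0.9],[0,0,0],-1],[[0,0,0.9],[0,0,0],-1],[[0,0,0.9],[0,0,0],-1],[[0,0,0.9],[0,0,0],-1],[[0,0,0.9],[0,0,0],-1],[[0,0,0.9],[0,0,0],-1],[[0,0,0.9],[0,0,0],-1],[[0,0,0.9],[0,0,0],-1],[[0,0,0],[0,0,0],-1]]'; python3 p.py .583 -.1262 .099 -24.4
```

```text
clock: 38.7
position: [0.584, -0.1276, 0.0764]
orientation: [[0.911, -0.412, 0.0], [-0.412, -0.911, -0.003], [0.001, 0.002, -1.0]]
wrist_force: [-3.6, -5.3, 1.9]
gripper_width: 0.0087
finger_force: 30.0
t 38.7 turn [ 0.03 -0.01  0.01] shift [-0.06 -0.03  0.09] j6 91.0 w 0.0087 F [-3.6 -5.3  1.9] pad 30.0
```

```bash
python3 -m creep '[[[0,0,0.9],[0,0,0],-1],[[0,0,0.9],[0,0,0],-1],[[0,0,0.9],[0,0,0],-1],[[0,0,0.9],[0,0,0],-1],[[0,0,0.9],[0,0,0],-1],[[0,0,0.9],[0,0,0],-1],[[0,0,0.9],[0,0,0],-1],[[0,0,0.9],[0,0,0],-1],[[0,0,0.9],[0,0,0],-1],[[0,0,0.9],[0,0,0],-1],[[0,0,0.9],[0,0,0],-1],[[0,0,0.9],[0,0,0],-1],[[0,0,0.9],[0,0,0],-1],[[0,0,0.9],[0,0,0],-1],[[0,0,0.9],[0,0,0],-1],[[0,0,0],[0,0,0],-1]]'; python3 p.py .583 -.1262 .099 -91.9
python3 -m creep '[[[0,0,0],[0,0,0],-0.6],[[0,0,0],[0,0,0],-0.4],[[0,0,0],[0,0,0],-0.4],[[0,0,0],[0,0,-0.3],-0.4],[[0,0,0],[0,0,-0.7],-0.4],[[0,0,0],[0,0,-0.7],-0.4],[[0,0,-0.9],[0,0,0],-0.4],[[0,0,-0.9],[0,0,0],-0.4],[[0,0,-0.9],[0,0,0],-0.4],[[0,0,-0.9],[0,0,0],-0.4],[[0,0,-0.9],[0,0,0],-0.4],[[0,0,-0.9],[0,0,0],-0.4],[[0,0,-0.9],[0,0,0],-0.4],[[0,0,-0.9],[0,0,0],-0.4],[[0,0,-0.9],[0,0,0],-0.4],[[0,0,-0.9],[0,0,0],-0.4]]'|head -3; python3 p.py .583 -.1262 .099 88.1
```

```text
clock: 40.3
position: [0.5822, -0.1286, 0.0764]
orientation: [[-0.031, -1.0, -0.004], [-1.0, 0.031, -0.004], [0.004, 0.004, -1.0]]
wrist_force: [-10.3, -6.9, 6.6]
gripper_width: 0.0091
finger_force: 30.0
t 40.3 turn [ 0.05 -0.05  0.02] shift [-0.1  -0.03  0.09] j6 158.0 w 0.0091 F [-10.3  -6.9   6.6] pad 30.0
clock: 41.9
position: [0.5844, -0.1259, 0.1189]
orientation: [[0.687, -0.727, 0.001], [-0.727, -0.687, -0.0], [0.001, -0.0, -1.0]]
t 41.9 turn [ 1.000e-02 -1.000e-02 -2.694e+01] shift [-0.01 -0.05  1.79] j6 113.0 w 0.0275 F [ 0.  -0.1  0.4] pad 0.0
```

```bash
python3 -m creep '[[[0,0,-0.95],[0,0,0],-0.4],[[0,0,-0.95],[0,0,0],-0.4],[[0,0,-0.95],[0,0,0],-0.4],[[0,0,-0.95],[0,0,0],-0.4],[[0,0,-0.95],[0,0,0],-0.4],[[0,0,-0.95],[0,0,0],-0.4],[[0,0,-0.95],[0,0,0],-0.4],[[0,0,-0.95],[0,0,0],-0.4],[[0,0,-0.95],[0,0,0],-0.4],[[0,0,-0.95],[0,0,0],-0.4],[[0,0,-0.95],[0,0,0],-0.4],[[0,0,-0.95],[0,0,0],-0.4],[[0,0,-0.95],[0,0,0],-0.4],[[0,0,-0.95],[0,0,0],-0.4],[[0,0,-0.95],[0,0,0],-0.4],[[0,0,-0.95],[0,0,0],-0.4],[[0,0,-0.95],[0,0,0],-0.4],[[0,0,-0.95],[0,0,0],-0.4],[[0,0,-0.95],[0,0,0],-0.4],[[0,0,-0.95],[0,0,0],-0.4]]'|head -1;
python3 -m creep '[[[0,0,-0.9],[0,0,0],-0.4],[[0,0,-0.9],[0,0,0],-0.4],[[0,0,-0.9],[0,0,0],-0.4],[[0,0,-0.9],[0,0,0],-0.4],[[0,0,-0.9],[0,0,0],-0.4],[[0,0,-0.9],[0,0,0],-0.4],[[0,0,-0.9],[0,0,0],-0.4],[[0,0,-0.9],[0,0,0],-0.4],[[0,0,-0.7],[0,0,0],-0.4],[[0,0,0],[0,0,0],-0.4],[[0,0,0],[0,0,0],-0.4]]'|head -1; python3 p.py .583 -.1262 .099 88.1; python3 key.py
```

```text
clock: 43.9
clock: 45.0
t 45.0 turn [ 0.01  0.   -0.1 ] shift [-0.01 -0.05  1.78] j6 -21.0 w 0.0278 F [0.5 1.1 0.5] pad 0.0
dial px [319. 244.] c [ 0.583  -0.1123] size [0.0709 0.0942] ang 177.7
wing z [0.0907 0.0986 0.0999] px [318. 257.] c [ 0.5833 -0.1112] size [0.0092 0.037 ] ang 87.8
wing cloud mean [ 0.58349466 -0.11143753]
black end dir 88.9 479 633
brass [ 0.5495 -0.1124  0.1101] 129
```

The wing is where expected: blade 88°, black end at +88°, so the key is near 3.35 rad. Fresh grip for the second turn.

```bash
python3 -m creep '[[[0,0,-0.1],[0,-0.05,0.4],-0.4],[[0,0,0],[0,0,0.5],-0.4],[[0,0,0],[0,0,0.5],-0.4],[[0,0,0],[0,0,0.28],-0.4],[[0,0,0],[0,0,0],-0.4],[[0,0,0],[0,0,0],-1],[[0,0,0],[0,0,0],-1],[[0,0,0],[0,0,0],-1],[[0,0,0],[0,0,0],-1]]' ; python3 p.py .583 -.1262 .099 88.1
```

```text
clock: 45.95
position: [0.5822, -0.1262, 0.0768]
orientation: [[0.032, 0.999, -0.001], [0.999, -0.032, -0.0], [-0.0, -0.001, -1.0]]
wrist_force: [-5.4, 0.0, 5.4]
gripper_width: 0.0087
finger_force: 30.0
t 46.0 turn [-0.01  0.    0.02] shift [0.   0.03 0.11] j6 -22.0 w 0.0087 F [-5.4  0.   5.4] pad 30.0
```

```bash
python3 -m creep '[[[0,0,0.9],[0,0,0],-1],[[0,0,0.9],[0,0,0],-1],[[0,0,0.9],[0,0,0],-1],[[0,0,0.9],[0,0,0],-1],[[0,0,0.9],[0,0,0],-1],[[0,0,0.9],[0,0,0],-1],[[0,0,0.9],[0,0,0],-1],[[0,0,0.9],[0,0,0],-1],[[0,0,0.9],[0,0,0],-1],[[0,0,0.9],[0,0,0],-1],[[0,0,0.9],[0,0,0],-1],[[0,0,0.9],[0,0,0],-1],[[0,0,0.9],[0,0,0],-1],[[0,0,0.9],[0,0,0],-1],[[0,0,0.9],[0,0,0],-1],[[0,0,0.9],[0,0,0],-1],[[0,0,0.9],[0,0,0],-1],[[0,0,0.9],[0,0,0],-1],[[0,0,0.9],[0,0,0],-1],[[0,0,0.9],[0,0,0],-1]]' | tail -3; python3 p.py .583 -.1262 .099 -1.9
```

```text
wrist_force: [-3.2, -2.5, 3.3]
gripper_width: 0.0086
finger_force: 30.0
t 48.0 turn [ 0.02 -0.   -0.02] shift [ 0.01 -0.02  0.11] j6 68.0 w 0.0086 F [-3.2 -2.5  3.3] pad 30.0
```

```bash
python3 -m creep '[[[0,0,0.9],[0,0,0],-1],[[0,0,0.9],[0,0,0],-1],[[0,0,0.9],[0,0,0],-1],[[0,0,0.9],[0,0,0],-1],[[0,0,0.9],[0,0,0],-1],[[0,0,0.9],[0,0,0],-1],[[0,0,0.9],[0,0,0],-1],[[0,0,0.9],[0,0,0],-1],[[0,0,0.9],[0,0,0],-1],[[0,0,0.9],[0,0,0],-1],[[0,0,0.9],[0,0,0],-1],[[0,0,0.9],[0,0,0],-1],[[0,0,0.9],[0,0,0],-1],[[0,0,0.9],[0,0,0],-1],[[0,0,0.9],[0,0,0],-1],[[0,0,0.9],[0,0,0],-1],[[0,0,0.9],[0,0,0],-1],[[0,0,0.9],[0,0,0],-1],[[0,0,0.9],[0,0,0],-1],[[0,0,0],[0,0,0],-1]]' | tail -3; python3 p.py .583 -.1262 .099 -87.4
```

```text
wrist_force: [-5.6, -4.2, 4.2]
gripper_width: 0.0087
finger_force: 30.0
t 50.0 turn [ 0.01 -0.02 -0.  ] shift [-0.04 -0.03  0.11] j6 154.0 w 0.0087 F [-5.6 -4.2  4.2] pad 30.0
```

```bash
python3 -m creep '[[[0,0,0],[0,0,0],-0.6],[[0,0,0],[0,0,0],-0.4],[[0,0,0],[0,0,0],-0.4],[[0,0,0],[0,0,-0.3],-0.4],[[0,0,0],[0,0,-0.7],-0.4],[[0,0,0],[0,0,-0.7],-0.4],[[0,0,-0.95],[0,0,0],-0.4],[[0,0,-0.95],[0,0,0],-0.4],[[0,0,-0.95],[0,0,0],-0.4],[[0,0,-0.95],[0,0,0],-0.4],[[0,0,-0.95],[0,0,0],-0.4],[[0,0,-0.95],[0,0,0],-0.4],[[0,0,-0.95],[0,0,0],-0.4],[[0,0,-0.95],[0,0,0],-0.4],[[0,0,-0.95],[0,0,0],-0.4],[[0,0,-0.95],[0,0,0],-0.4],[[0,0,-0.95],[0,0,0],-0.4],[[0,0,-0.95],[0,0,0],-0.4],[[0,0,-0.95],[0,0,0],-0.4],[[0,0,-0.95],[0,0,0],-0.4]]'|head -1
python3 -m creep '[[[0,0,-0.95],[0,0,0],-0.4],[[0,0,-0.95],[0,0,0],-0.4],[[0,0,-0.95],[0,0,0],-0.4],[[0,0,-0.95],[0,0,0],-0.4],[[0,0,-0.95],[0,0,0],-0.4],[[0,0,-0.95],[0,0,0],-0.4],[[0,0,-0.95],[0,0,0],-0.4],[[0,0,-0.95],[0,0,0],-0.4],[[0,0,-0.95],[0,0,0],-0.4],[[0,0,-0.95],[0,0,0],-0.4],[[0,0,-0.95],[0,0,0],-0.4],[[0,0,-0.95],[0,0,0],-0.4],[[0,0,-0.95],[0,0,0],-0.4],[[0,0,-0.95],[0,0,0],-0.4],[[0,0,-0.95],[0,0,0],-0.4],[[0,0,-0.95],[0,0,0],-0.4],[[0,0,-0.95],[0,0,0],-0.4],[[0,0,-0.95],[0,0,0],-0.4],[[0,0,-0.95],[0,0,0],-0.4],[[0,0,-0.95],[0,0,0],-0.4]]'|head -1; python3 p.py .5826 -.1262 .099 92.6; python3 key.py
```

```text
clock: 51.95
clock: 53.95
t 54.0 turn [ 0.01  0.   -3.64] shift [-0.01 -0.02  1.81] j6 -8.0 w 0.0278 F [-0.9  0.7  0.3] pad 0.0
dial px [320. 245.] c [ 0.5866 -0.1132] size [0.0704 0.092 ] ang 164.5
wing z [0.0882 0.0984 0.0999] px [314. 259.] c [ 0.5832 -0.1122] size [0.0107 0.0391] ang 92.1
wing cloud mean [ 0.58296916 -0.11255414]
black end dir -53.9 95 1094
brass [ 0.5504 -0.1164  0.1008] 108
```

```bash
python3 -m creep '[[[0,0,-0.91],[0,0,0],-0.4],[[0,0,-0.91],[0,0,0],-0.4],[[0,0,-0.91],[0,0,0],-0.4],[[0,0,-0.91],[0,0,0],-0.4],[[0,0,0],[0,0,0],-0.4],[[0,0,0],[0,0,0.4],-0.4],[[0,0,0],[0,0,0.5],-0.4],[[0,0,0],[0,0,0.5],-0.4],[[0,0,0],[0,0,0.28],-0.4],[[0,0,0],[0,0,0],-0.4],[[0,0,0],[0,0,0],-1],[[0,0,0],[0,0,0],-1],[[0,0,0],[0,0,0],-1],[[0,0,0],[0,0,0],-1]]' ; python3 p.py .5826 -.1262 .099 92.6
```

```text
clock: 55.4
position: [0.5822, -0.1263, 0.0773]
orientation: [[-0.042, 0.999, -0.001], [0.999, 0.042, -0.0], [-0.0, -0.001, -1.0]]
wrist_force: [-4.9, 0.3, 5.2]
gripper_width: 0.0086
finger_force: 30.0
t 55.4 turn [-0.02  0.   -0.04] shift [0.   0.02 0.13] j6 -26.0 w 0.0086 F [-4.9  0.3  5.2] pad 30.0
```

```bash
python3 -m creep '[[[0,0,0.9],[0,0,0],-1],[[0,0,0.9],[0,0,0],-1],[[0,0,0.9],[0,0,0],-1],[[0,0,0.9],[0,0,0],-1],[[0,0,0.9],[0,0,0],-1],[[0,0,0.9],[0,0,0],-1],[[0,0,0.9],[0,0,0],-1],[[0,0,0.9],[0,0,0],-1],[[0,0,0.9],[0,0,0],-1],[[0,0,0.9],[0,0,0],-1],[[0,0,0.9],[0,0,0],-1],[[0,0,0.9],[0,0,0],-1],[[0,0,0.9],[0,0,0],-1],[[0,0,0.9],[0,0,0],-1],[[0,0,0.9],[0,0,0],-1],[[0,0,0.9],[0,0,0],-1],[[0,0,0],[0,0,0],-1]]'|tail -3; python3 -c "
from h import *; print(env.sense()['wrist_torque'])"; python3 p.py .5826 -.1262 .099 20.6
python3 -m creep '[[[0,0,0.5],[0,0,0],-1],[[0,0,0.5],[0,0,0],-1],[[0,0,0.5],[0,0,0],-1],[[0,0,0.5],[0,0,0],-1],[[0,0,0.4],[0,0,0],-1],[[0,0,0.4],[0,0,0],-1],[[0,0,0.3],[0,0,0],-1],[[0,0,0],[0,0,0],-1]]'|tail -3; python3 -c "
from h import *; print(env.sense()['wrist_torque'])"; python3 p.py .5826 -.1262 .099 4
```

```text
wrist_force: [-3.2, -1.8, 4.0]
gripper_width: 0.0088
finger_force: 30.0
[-0.30433551  0.75428898 -0.03735936]
t 57.1 turn [ 0.01  0.   -0.05] shift [ 0.   -0.02  0.13] j6 46.0 w 0.0088 F [-3.2 -1.8  4. ] pad 30.0
wrist_force: [-4.4, -2.7, 4.6]
gripper_width: 0.0088
finger_force: 30.0
[-0.39325135  0.87139725  0.15800893]
t 57.9 turn [0.01 0.   0.19] shift [-0.   -0.02  0.13] j6 61.0 w 0.0088 F [-4.4 -2.7  4.6] pad 30.0
```

```bash
python3 -m creep '[[[0,0,0.3],[0,0,0],-1],[[0,0,0.3],[0,0,0],-1],[[0,0,0.3],[0,0,0],-1],[[0,0,0],[0,0,0],-1],[[0,0,0],[0,0,0],-1]]'|grep -E 'force|width'; python3 -c "
from h import *; print(env.sense()['wrist_torque'])"; python3 p.py .5826 -.1262 .099 2
```

```text
wrist_force: [-4.3, -3.3, 4.4]
gripper_width: 0.0092
finger_force: 30.6
[-0.4757434   0.81118251  0.53412829]
t 58.4 turn [ 0.02  0.   -0.3 ] shift [-0.01 -0.02  0.13] j6 66.0 w 0.0092 F [-4.3 -3.3  4.4] pad 30.6
```

The torque jumped to 0.53 N m with the wing aligned at the brass block, so it is at the stop. Release, lift clear and check everything.

```bash
python3 -m creep '[[[0,0,-0.2],[0,0,0],-0.8],[[0,0,0],[0,0,0],-0.5],[[0,0,0],[0,0,0],-0.4],[[0,0,0],[0,0,0],-0.4],[[0,0,0],[0,0,-0.3],-0.4],[[0,0,0],[0,0,-0.7],-0.4],[[0,0,0],[0,0,-0.8],-0.4],[[0,0,0],[-0.8,0,-0.8],-0.4],[[0,0,0],[-0.8,0,-0.8],-0.4],[[0,0,0],[-0.8,-0.3,-0.8],-0.4],[[0,0,0],[-0.8,-0.5,-0.8],-0.4],[[0,0,0],[-0.5,-0.5,-0.5],-0.4],[[0,0,0],[0,0,0],-0.4],[[0,0,0],[0,0,0],-0.4]]'|head -2; python3 key.py; python3 brd.py; python3 tray2.py; python3 - <<'E'
from m import *
for n in('scene','side'):
    s=snap(n);X=cloud(s);z=X[...,2];h=cv2.cvtColor(s['image'],cv2.COLOR_BGR2HSV)
    blobs(s['image'],X,(z>.004)&(z<.09),n,mn=100)
E
```

```text
clock: 59.8
position: [0.4899, -0.0959, 0.2145]
dial px [357. 126.] c [ 0.5823 -0.1247] size [0.0922 0.0927] ang 172.9
wing z [0.0896 0.0985 0.1001] px [363. 124.] c [ 0.5821 -0.1249] size [0.011  0.0577] ang 5.5
wing cloud mean [ 0.58190495 -0.12524731]
black end dir -178.4 267 710
brass [ 0.5398 -0.1286  0.074 ] 52
[117. 102.] 1512 board xy [-0.0086 -0.0541] top z 0.013 size [0.069 0.028] 0.4 tilt 0.1
[ 40. 135.] 1008 board xy [-0.0081  0.0561] top z 0.013 size [0.03  0.069] 89.7 tilt 0.2
bar
px [552. 140.] c [ 0.5873 -0.3288] size [0.0159 0.0432] ang 169.8
rim 2717 z0 0.029 slope [0.0001 0.0003]
cover 3449 z0 0.0289 slope [-0.0009 -0.0005]
scene px[461 212] 388 c [0.5525 0.49  ] z med/max [0.0429 0.0717] size [0.0485 0.0499] long ang 94.9
scene px[378 246] 2927 c [0.6085 0.1642] z med/max [0.0453 0.0657] size [0.1591 0.2649] long ang 102.6
scene px[277 234] 105 c [ 0.4116 -0.0658] z med/max [0.0109 0.0147] size [0.0142 0.1042] long ang 175.9
scene px[155 246] 547 c [ 0.3752 -0.4038] z med/max [0.0389 0.0618] size [0.0559 0.0568] long ang 138.0
scene px[277 267] 1228 c [ 0.5895 -0.
[... 905 characters left out ...]
194] 563 c [ 0.3687 -0.4004] z med/max [0.0434 0.0655] size [0.059  0.0594] long ang 62.6
side px[269 208] 401 c [ 0.7619 -0.0734] z med/max [0.0196 0.026 ] size [0.0625 0.066 ] long ang 148.7
side px[336 220] 1281 c [ 0.5765 -0.1192] z med/max [0.054 0.09 ] size [0.0912 0.0979] long ang 39.8
side px[125 268] 4564 c [0.8664 0.3006] z med/max [0.071  0.0861] size [0.0671 0.2419] long ang 90.0
side px[250 285] 6867 c [0.6056 0.1633] z med/max [0.0449 0.0669] size [0.1553 0.2647] long ang 102.8
side px[381 269] 240 c [ 0.4096 -0.065 ] z med/max [0.0111 0.0192] size [0.0206 0.1048] long ang 172.5
side px[159 405] 1021 c [0.5445 0.494 ] z med/max [0.06   0.0726] size [0.0502 0.0505] long ang 18.8
```

View pics/w7.png

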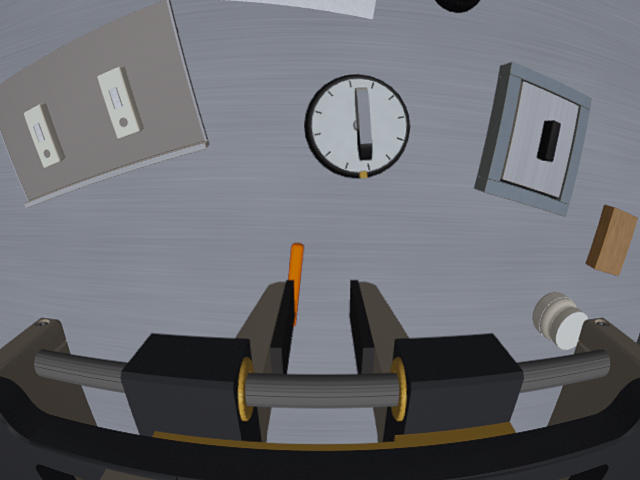

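The black end of the wing at (365,150) points at the brass block at (362,175). Both cassettes, at (117,102) and (42,135), lie flat on the board. The cover at (548,140) is flush and level, and the bystanders have not moved. The arm is clear, so I'm handing in.

```bash
python3 -c "
from station import env; print(env.sign_off())"
```

```text
the job is handed in; nothing more can be done
None
```

The job is handed in at about 60 s on the robot's clock: both cassettes lie flat on the board, the cover is home and flush in the tray, and the timer is wound to its stop; the sign-off call returned no verdict.

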